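# Shingle the slide cases on the reading stand

### The arm

A 7-joint arm with a two-finger parallel gripper is mounted at the origin on the work surface. World frame = base frame: x ahead of the robot, y to its left, z up, the work surface at z = 0. Lengths are in m, angles in rad, forces in N, time in s.
With the tool pointing down it reaches from about 0.4 to 0.875 m from the base axis. Payload 19.3 kg.
Tool frame: the origin (TCP) lies on the front face of the gripper's body, between the roots of the fingers; the fingertips stand 73 mm ahead of it and the grasp point (between the pads) lies 54 mm ahead of it; z points along the fingers, y is the direction in which the jaws open and shut (so a half turn about z gives the same grasp; the last joint's range is limited). The gripper opens to 85 mm and grips with 20 to 120 N. Pads are 22 mm wide; open, the fingers measure 114 mm over their backs; the gripper's body (76 mm by 85 mm) begins 54 mm behind the grasp point. The pads swing forward as they close: fully open they stand 13 mm farther back than shut.
Start: joints at [-1.284, 0.521, -0.036, 1.599, 0.021, 1.021, -0.113], TCP at [0.218, 0.586, 0.304] pointing down, gripper open.
Joint ranges: [-2.91, 2.91], [-0.3, 2.13], [-1.5, 1.42], [0.17, 2.43], [-1.26, 4.41], [0.16, 1.93], [-2.52, 2.52]. Speed limits (rad/s): [1.89, 1.89, 2.39, 2.39, 3.01, 3.01, 3.01].

### API

Orientations are given as [roll, pitch, yaw] about the fixed x, y, z axes, in that order (R = Rz(yaw) Ry(pitch) Rx(roll)).
In Python, from workcell import bot gives the robot as it stands.
- The arm moves only by the shell command python3 -m crank 'ROWS' [OPENING] [FORCE]. ROWS is a JSON object of lists of equal length, an entry for each row: "travel": the shift along the world's x, y, z in cm, a list of three; "rot": the turn, a rotation vector about the world's x, y, z in degrees, a list of three. A call has 1 to 8 rows; each row is the pose to reach, as a shift and turn from the pose commanded when the call began; what a row does not reach only later rows make up. A row lasts 1/10 s, in which the tool goes at most 50 mm and 8.59 degrees, less where a joint would pass 70% of its speed; a pose out of reach is approached as far as the arm can. A call with a gripper value outside its range is refused whole. OPENING is the opening, from -1 (shut) to 1 (fully open), so that 0 is half open, set as the call begins (- or left out, the last holds). The fingers move at their own pace and stop on an object; FORCE is the grip in N (left out, the last holds). Time passes only in rows, so rows that repeat a pose let the fingers close. It gives the time, the measured TCP pose, the force and the opening at its end, in the units of the state.
- bot.observe(): the state, without advancing time (a new reading comes with each control period).
- bot.grab_frame(name): name is "side" or "top"; returns the picture (400x640x3 uint8, red, green, blue); there is no depth.
- bot.camera_model(name): a dict with "fx", "fy", "cx", "cy" (pixels), "k1" (the pictures are not rectified: a ray, as slopes to the right and down, at radius r is drawn at 1 + k1 r^2 times it, then the intrinsics apply), "R" (3x3) and "t" (3): a world point X has camera coordinates R X + t. Camera axes: x right, y down, z forward; pixel columns grow to the right and rows downward; lengths in m; the calibration is good to about 2 mm. A picture is of the moment at which its call begins. camera_model takes no time and is no camera call.
- bot.job_done(): hands the job in, once; it reports no verdict.
Trained networks look in the newest picture that a camera, given by its name, has taken for a name from the list of things; names that differ only in an ending like _2 or _b are one class to them, and where a whole thing is asked for, a point or a joint stands for the part that bears it (a point fixed in the world has none). Each returns a list of dicts, best first, with "conf" (0 to 1); they miss things now and then, are a little off and sometimes report something else, mostly with a low value. They report only what shows in the picture. A call takes as long as a camera call.
- bot.silhouettes(camera, thing): "pixels" (400x640 bool, what is visible of it) and "box" ([centre column, centre row, width, height] in pixels, round what is visible of it).
The state is a dict: "clock": time; "qpos": joint angles; "qd": joint speeds; "joint_efforts": joint torques, N m; "position": TCP position; "tool_rot": TCP orientation; "force": force on the tool from outside, world axes, zero at the start; "moment": the same for the moment, N m; "grip_width": finger opening in m.
Only numpy, scipy, OpenCV 4.12 (cv2) and the standard library are available. Lean on these libraries where they do the work, as an engineer would, in place of code of your own. Each camera call takes 0.05 s, during which the arm holds its last target.

### The job

Lay out the microscope reading queue on the sloped stand: going up from the blue case, which stays where it is against the lip, lay the green, then the yellow, then the red case, overlapped like roof shingles, label up and label end downhill, each with its lower edge on the dark line across the case beneath it so that every label can be read, and with their sides in line. Then swing the wire keeper over so that it rests on the red case; leave the other things on the bench alone.

Things in the scene. Friction and masses are not known exactly. Their poses are not given: they have to be found in the camera images.
- stand: Fixed light-grey steel case stand: a board 130 wide, 270 long, dark mat, sloping up at 31 deg. Origin on the bench under its middle; x level, pointing uphill; z up. Board surface: foot at x -115, z 24, top at x 111, z 160. A toe strip with a 5 high lip across the foot lifts the first case's lower edge so that this case, and those shingled above it, lie parallel at 23 deg, face to face.
- keeper (a joint): Wire keeper: a steel U-bail, 98 wide, arms 62 long, hinged across the board's top at x 95, z 164 (stand frame). 0 = parallel to the board, pointing downhill; grows as it swings up and back: upright 2.15, stop 2.6; about 0.1 resting on a well-laid red case. Starts leaning back. 45 g, slight drag: stays put near upright, sinks shut by itself once some 40 deg past upright towards the cases.
- keeper_bar (a point): Middle of the keeper's crossbar, on its centre line, inside an orange plastic sleeve 8 dia and 56 long that lies crosswise. When the keeper is up the space behind and below the bar is clear, down to the hinge's height.
- case_blue_mid (a point): Centre (half-way up) of the slide mailer with the blue label: flat closed grey plastic case, 90 long (x) x 46 wide (y) x 7 thick (z), about 28 g, already on the stand against the lip. x points from the label end to the plain end, z out of the labelled face. A thin dark line across the face, 50 from the label end, marks the exposure.
- case_blue_foot (a point): Middle of the label-end edge of the blue case, half-way up its thickness: 45 from the centre along -x.
- case_green_mid (a point): Centre (half-way up) of the slide mailer with the green label: flat closed grey plastic case, 90 long (x) x 46 wide (y) x 7 thick (z), about 28 g, loose on the bench. x points from the label end to the plain end, z out of the labelled face. A thin dark line across the face, 50 from the label end, marks the exposure.
- case_green_foot (a point): Middle of the label-end edge of the green case, half-way up its thickness: 45 from the centre along -x.
- case_yellow_mid (a point): Centre (half-way up) of the slide mailer with the yellow label: flat closed grey plastic case, 90 long (x) x 46 wide (y) x 7 thick (z), about 28 g, loose on the bench. x points from the label end to the plain end, z out of the labelled face. A thin dark line across the face, 50 from the label end, marks the exposure.
- case_yellow_foot (a point): Middle of the label-end edge of the yellow case, half-way up its thickness: 45 from the centre along -x.
- case_red_mid (a point): Centre (half-way up) of the slide mailer with the red label: flat closed grey plastic case, 90 long (x) x 46 wide (y) x 7 thick (z), about 28 g, loose on the bench, urgent. x points from the label end to the plain end, z out of the labelled face. A thin dark line across the face, 50 from the label end, marks the exposure.
- case_red_foot (a point): Middle of the label-end edge of the red case, half-way up its thickness: 45 from the centre along -x.
- dish: Bystander, not part of the job: flat clear lidded culture dish, 64 dia x 15 high. Origin under its centre.
- counter: Bystander, not part of the job: round steel tally counter with a thumb button, 42 dia x 20 high. Origin under its centre.
- slidebox: Bystander, not part of the job: blue slide storage box, 100 x 82 x 32 high. Origin under its centre.
- marker: Bystander, not part of the job: black marker pen with a red cap, lying, 125 long, 13 thick. Origin under its centre.
- oil: Bystander, not part of the job: small amber dropper bottle with black cap, 32 dia x 65 high. Origin under its centre.
- specimen: Bystander, not part of the job: clear specimen jar with orange lid, 60 dia x 70 high. Origin under its centre.
- wipes: Bystander, not part of the job: white box of lens wipes, 120 x 110 x 55 high. Origin under its centre.

How it is judged:
On the way, in this order (a step that is already met when the one before it is completed fails the run):
1. green case laid on the blue one, at its line (x of case_green_foot in the frame of case_blue_mid between -0.001 and 0.011 m and y of case_green_foot in the frame of case_blue_mid between -0.006 and 0.006 m and z of case_green_foot in the frame of case_blue_mid between 0.004 and 0.01 m and angle between the x axis of case_green_mid and the x axis of case_blue_mid, either way round below 0.105 rad and angle between case_green_mid's own z axis and vertical below 0.55 rad), for 0.2 s.
2. yellow case laid on the green one, at its line (x of case_yellow_foot in the frame of case_green_mid between -0.001 and 0.011 m and y of case_yellow_foot in the frame of case_green_mid between -0.006 and 0.006 m and z of case_yellow_foot in the frame of case_green_mid between 0.004 and 0.01 m and angle between the x axis of case_yellow_mid and the x axis of case_green_mid, either way round below 0.105 rad and angle between case_yellow_mid's own z axis and vertical below 0.55 rad), for 0.2 s.
3. red case laid on the yellow one, at its line (x of case_red_foot in the frame of case_yellow_mid between -0.001 and 0.011 m and y of case_red_foot in the frame of case_yellow_mid between -0.006 and 0.006 m and z of case_red_foot in the frame of case_yellow_mid between 0.004 and 0.01 m and angle between the x axis of case_red_mid and the x axis of case_yellow_mid, either way round below 0.105 rad and angle between case_red_mid's own z axis and vertical below 0.55 rad), for 0.2 s.
4. keeper swung down onto the red case (value of joint keeper between 0.02 and 0.19 rad), for 0.2 s.
At the end, for the whole second after the job is handed in: Green on blue, yellow on green, red on yellow, face up, label end downhill: lower edge within 6 mm of the dark line beneath and 6 mm sideways, 7 mm step within 3, square within 6 deg; blue moved under 8 mm; keeper down on red (0.02 to 0.19 rad) (all of step 1 and all of step 2 and all of step 3 and all of step 4 and distance of case_blue_mid from where it was at the start of the episode below 0.008 m); the robot touches nothing.
It fails at once if a bystander is shifted by more than 3 cm (distance of any of dish, counter, slidebox, marker, oil, specimen, wipes from where it was at the start of the episode above 0.03 m).
It fails at once if the oil bottle or the specimen jar is knocked over (angle between any of oil, specimen's own z axis and vertical above 0.6 rad).
It also fails if it takes over 72 s, if anything falls off the work surface, if the arm or the gripper's body presses on something with over 40 N, if the wrist force passes 120 N, or if a joint passes its speed limit or range.

## Working session

There is one attempt and no reset: what is moved stays moved. The work goes in short steps, Python scripts to look and compute and a shell command to move; the robot and the scene stay as the last step left them, time stands still between calls to the robot, and variables do not carry over. Pictures are saved under pics/ and viewed, and the job is handed in when it is done.

```bash
ls; mkdir -p pics
python3 - <<'E'
from workcell import bot
import cv2,numpy as np
s=bot.observe();print({k:np.round(v,3) if not isinstance(v,dict) else v for k,v in s.items()})
for n in("side","top"):
    im=bot.grab_frame(n);cv2.imwrite(f"pics/{n}0.png",im[:,:,::-1])
    print(n,bot.camera_model(n))
E
```

```text
pics
{'clock': np.float64(0.0), 'qpos': array([-1.284,  0.522, -0.036,  1.6  ,  0.021,  1.021, -0.113]), 'qd': array([-0.   , -0.   ,  0.001,  0.   , -0.001,  0.001, -0.   ]), 'joint_efforts': array([-3.0000e-03, -9.2708e+01,  1.9790e+00, -3.6993e+01,  1.8000e-02,
        8.0000e-03, -0.0000e+00]), 'position': array([0.218, 0.585, 0.303]), 'tool_rot': array([-3.141,  0.   ,  2.785]), 'force': array([-0.431, -0.214,  0.328]), 'moment': array([-0.006,  0.004, -0.027]), 'grip_width': np.float64(0.085)}
side {'fx': 397.486398351703, 'fy': 397.486398351703, 'cx': 322.11927482683967, 'cy': 197.96076892801148, 'k1': -0.02387735599722952, 'R': array([[-0.98613223, -0.16594331,  0.00245811],
       [-0.10161942,  0.59203942, -0.79947659],
       [ 0.13121249, -0.78863942, -0.60069222]]), 't': array([0.49008806, 0.13157526, 1.20722446])}
top {'fx': 425.95091670300235, 'fy': 425.95091670300235, 'cx': 332.23404876810616, 'cy': 197.0926296396235, 'k1': -0.04927836225589648, 'R': array([[-0.01205393, -0.99992503,  0.00215263],
       [-0.99792588,  0.01189363, -0.06326515],
       [ 0.06323481, -0.00291076, -0.99799443]]), 't': array([0.03833385, 0.5000406 , 1.25156481])}
```

View pics/side0.png

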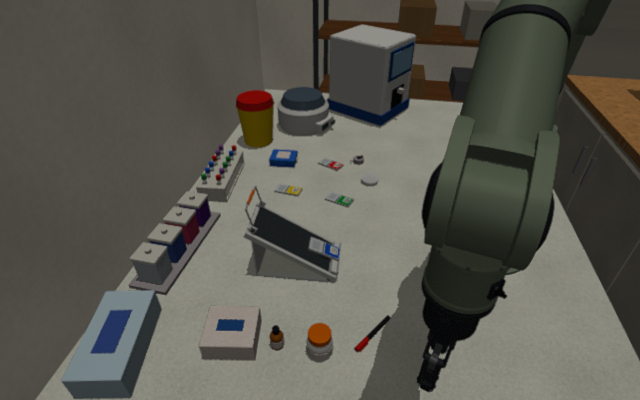

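View pics/top0.png

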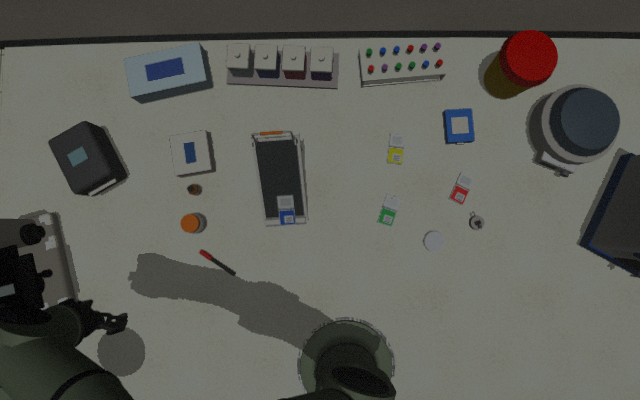

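```bash
cat > h.py <<'E'
from workcell import bot
import cv2,numpy as np
from scipy.spatial.transform import Rotation as Ro
CM={n:bot.camera_model(n) for n in("side","top")}
def K(n):
    c=CM[n];return np.array([[c['fx'],0,c['cx']],[0,c['fy'],c['cy']],[0,0,1.]]),np.array([c['k1'],0,0,0,0.])
def ray(n,uv):
    k,d=K(n);p=cv2.undistortPoints(np.float64(uv).reshape(-1,1,2),k,d).reshape(-1,2)
    R,t=np.array(CM[n]['R']),np.array(CM[n]['t']);D=np.c_[p,np.ones(len(p))]@R
    return -R.T@t,D
def onz(n,uv,z):
    o,D=ray(n,uv);return o+D*((z-o[2])/D[:,2])[:,None]
def proj(n,X):
    k,d=K(n);R,t=np.array(CM[n]['R']),np.array(CM[n]['t'])
    return cv2.projectPoints(np.float64(X).reshape(-1,1,3),cv2.Rodrigues(R)[0],t,k,d)[0].reshape(-1,2)
def snap(n,f,box=None,s=1):
    im=bot.grab_frame(n)
    if box: x0,y0,x1,y1=box;im=im[y0:y1,x0:x1]
    im=cv2.resize(im,None,fx=s,fy=s,interpolation=cv2.INTER_CUBIC);cv2.imwrite("pics/"+f,im[:,:,::-1])
E
python3 - <<'E'
from h import *
snap("top","t1.png",(235,120,495,260),3)
snap("side","s1.png",(230,130,400,290),4.5) if 0 else snap("side","s1.png",(235,140,395,285),4)
for c in ["blue","green","yellow","red"]:
    for n,z in(("top",.007),("side",.007)):
        for r in bot.silhouettes(n,f"case_{c}_mid")[:2]:
            ys,xs=np.nonzero(r['pixels']);pts=np.c_[xs,ys]
            w=onz(n,pts,z)[:,:2]
            rc=cv2.minAreaRect((w*1000).astype(np.float32))
            print(c,n,round(r['conf'],2),np.round(r['box'],1),len(xs),np.round(w.mean(0),4),[np.round(v,1) for v in rc])
E
```

```text
blue top 0.93 [285.7 208.8  18.8  32. ] 486 [0.4643 0.1704] [array([464.1, 170.5]), array([90. , 48.9]), np.float64(5.3)]
blue top 0.45 [276.6 133.8  25.3   3.3] 48 [0.6991 0.2012] [array([699.2, 200.3]), array([91.1,  9.2]), np.float64(89.2)]
blue side 0.65 [325.9 251.9  32.7  24.9] 474 [0.4711 0.1179] [array([471.7, 116.7]), array([ 58.3, 115.7]), np.float64(69.7)]
green top 0.87 [389.8 210.9  26.9  31.5] 453 [ 0.4584 -0.1371] [array([ 459.3, -137.3]), array([46.3, 89.4]), np.float64(70.5)]
green side 0.72 [338.5 200.2  30.3  16.2] 256 [ 0.4598 -0.1292] [array([ 459.6, -129.8]), array([55.3, 92.6]), np.float64(68.4)]
yellow top 0.56 [397.8 149.2  19.9  33.5] 487 [ 0.6462 -0.1624] [array([ 646.2, -162.6]), array([49.6, 94.2]), np.float64(84.0)]
yellow top 0.33 [279.7 178.7  57.8  98.7] 4002 [0.5706 0.19  ] [array([559.5, 190.6]), array([292.1, 152.6]), np.float64(4.9)]
yellow side 0.72 [276.8 339.8  16.8  29.4] 311 [0.5329 0.4355] [array([533.2, 432. ]), array([35.1, 68. ]), np.float64(15.6)]
yellow side 0.61 [287.9 189.8  26.8  11.5] 230 [ 0.6447 -0.1551] [array([ 644.8, -155.1]), array([53.3, 93.2]), np.float64(80.9)]
red top 0.81 [462.9 192.7  20.1  31.6] 435 [ 0.5238 -0.3579] [array([ 523.9, -358. ]), array([45.2, 89.1]), np.float64(63.4)]
red side 0.7 [330.8 164.8  21.3  17.7] 204 [ 0.5207 -0.3517] [array([ 520.6, -352.2]), array([60.8, 98.8]), np.float64(64.6)]
red side 0.22 [293.3 233.6  98.6  94.5] 4106 [0.5857 0.1129] [array([633.5,  96.6]), array([255.6, 508.8]), np.float64(54.3)]
```

View pics/t1.png

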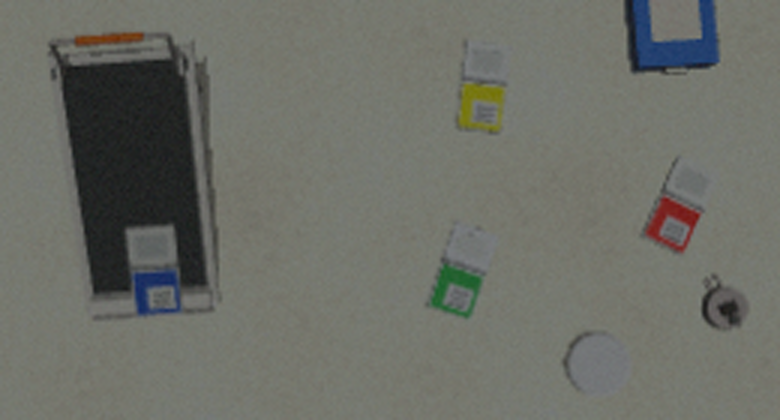

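View pics/s1.png

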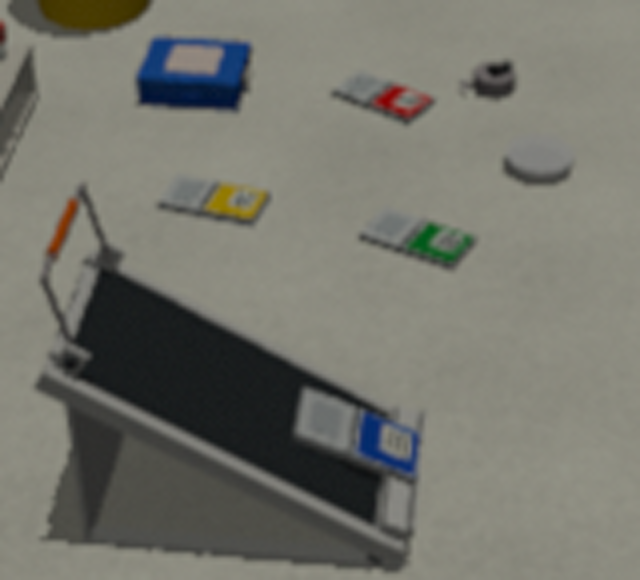

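```bash
cat >> h.py <<'E'
from scipy.optimize import minimize
def axes(yaw,pitch):
    return Ro.from_euler('xyz',[0,-pitch,yaw]).as_matrix()
SG=np.array([[a,b,c] for a in(-1,1) for b in(-1,1) for c in(-1,1)])
def corners(p,R,dim=(.09,.046,.007)): return np.array(p)+ (SG*np.array(dim)/2)@R.T
def rend(n,P,box,s=6):
    x0,y0,x1,y1=box
    h=cv2.convexHull(((proj(n,P)+.5-[x0,y0])*s*16).astype(np.int32))
    im=np.zeros(((y1-y0)*s,(x1-x0)*s),np.uint8);cv2.fillConvexPoly(im,h,255,shift=4)
    return cv2.resize(im,(x1-x0,y1-y0),interpolation=cv2.INTER_AREA)/255.
def fit(ms,x0,mk,step):
    bs={}
    for n,m in ms.items():
        ys,xs=np.nonzero(m);bs[n]=(xs.min()-8,ys.min()-8,xs.max()+9,ys.max()+9)
    def f(q):
        p,R=mk(q);e=0
        for n,m in ms.items():
            b=bs[n];e+=((rend(n,corners(p,R),b)-m[b[1]:b[3],b[0]:b[2]])**2).sum()/m.sum()
        return e
    S=np.vstack([x0]+[np.array(x0)+np.eye(len(x0))[i]*step[i] for i in range(len(x0))])
    r=minimize(f,x0,method='Nelder-Mead',options=dict(initial_simplex=S,xatol=1e-5,fatol=1e-6,maxiter=400))
    return r.x,r.fun
def masks(thing,near=None,cams=("top","side"),cmin=.2):
    out={}
    for n in cams:
        L=[r for r in bot.silhouettes(n,thing) if r['conf']>cmin]
        if near is not None:
            u=proj(n,near)[0];L=[r for r in L if np.hypot(*(np.array(r['box'][:2])-u))<15]
        if L: out[n]=L[0]['pixels'].astype(float)
    return out
def overlay(n,f,boxes,crop,s):
    im=bot.grab_frame(n);x0,y0,x1,y1=crop
    im=cv2.resize(im[y0:y1,x0:x1],None,fx=s,fy=s,interpolation=cv2.INTER_CUBIC)[:,:,::-1].copy()
    for p,R in boxes:
        q=((proj(n,corners(p,R))+.5-[x0,y0])*s).astype(np.int32)
        for i in range(8):
            for j in range(i):
                if abs(SG[i]-SG[j]).sum()==2: cv2.line(im,tuple(map(int,q[i])),tuple(map(int,q[j])),(255,0,255),1)
    cv2.imwrite("pics/"+f,im)
E
python3 - <<'E'
from h import *
import pickle
B=[]
g=dict(green=(.459,-.137,-.34),yellow=(.646,-.162,-.1),red=(.524,-.358,-.46))
for n in CM: bot.grab_frame(n)
for c,x0 in g.items():
    m=masks(f"case_{c}_mid",[x0[0],x0[1],.0035])
    mk=lambda q:(np.array([q[0],q[1],.0035]),axes(q[2],0))
    for ms in ({'top':m['top']},m):
        x,e=fit(ms,x0,mk,[.005,.005,.1]);print(c,len(ms),np.round(x,4),np.degrees(x[2]).round(1),round(e,3))
    B.append(mk(x))
m=masks("case_blue_mid",[.445,.165,.06])
mk=lambda q:(np.array([q[0],q[1],q[2]]),axes(q[3],np.radians(23)))
x,e=fit(m,[.445,.165,.06,.08],mk,[.005,.005,.01,.1]);print('blue',list(m),np.round(x,4),np.degrees(x[3]),e);B.append(mk(x))
overlay("top","t2.png",B,(235,120,495,260),3);overlay("side","s2.png",B,(235,140,395,285),4)
E
```

```text
green 1 [ 0.4599 -0.137  -0.3474] -19.9 0.062
green 2 [ 0.4605 -0.1369 -0.334 ] -19.1 0.133
yellow 1 [ 0.6467 -0.1626 -0.1556] -8.9 0.031
yellow 2 [ 0.6464 -0.1623 -0.1537] -8.8 0.067
red 1 [ 0.5234 -0.358  -0.4354] -24.9 0.037
red 2 [ 0.523  -0.3578 -0.4394] -25.2 0.144
blue ['side'] [0.4638 0.1628 0.0512 0.0427] 2.44747902776962 0.02563523068936619
```

View pics/t2.png

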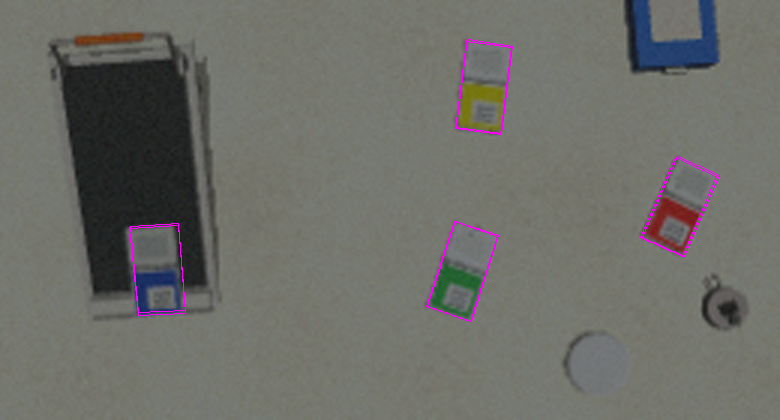

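View pics/s2.png

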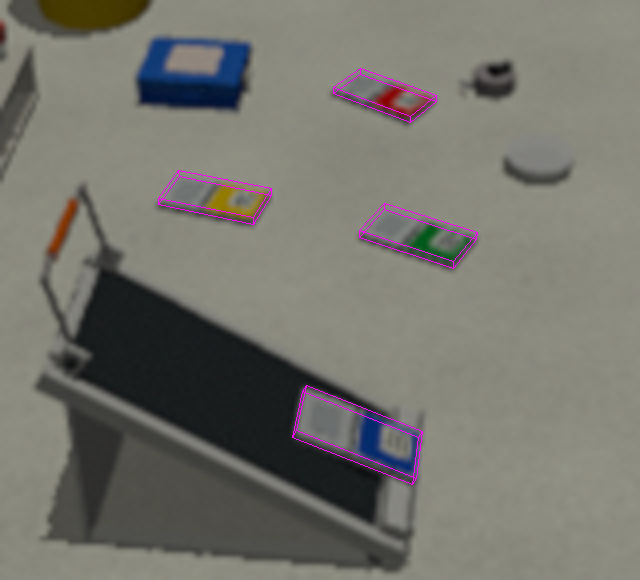

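Run:
```python
from h import *
for n in CM: bot.grab_frame(n)
m=masks("case_blue_mid",[.464,.163,.051])
mk=lambda q:(np.array([q[0],q[1],q[2]]),axes(q[3],np.radians(23)))
for ms in (m,{'top':m['top']}):
    x,e=fit(ms,[.462,.163,.051,.06],mk,[.005,.005,.01,.1]);print('blue',list(ms),np.round(x,4),np.degrees(x[3]).round(1),round(e,3))
    if len(ms)==2:B=[mk(x)]
# stand fit from silhouettes edges: mat corners check
from itertools import product
def standbox(x,y,yaw):
    R=Ro.from_euler('z',yaw).as_matrix();u=np.array([[-115,65,24],[-115,-65,24],[111,65,160],[111,-65,160]])/1e3
    return u@R.T+[x,y,0]
m={}
for n in CM:
    L=[r for r in bot.silhouettes(n,"stand")];print(n,[(round(r['conf'],2),np.round(r['box'])) for r in L[:2]])
overlay("top","t3.png",B,(240,120,330,230),6);overlay("side","s3.png",B,(235,180,355,285),6)
```

```text
blue ['top', 'side'] [0.4621 0.1656 0.0537 0.069 ] 4.0 0.054
blue ['top'] [0.4624 0.1659 0.0509 0.0735] 4.2 0.02
side [(0.6, array([293., 235.,  99.,  91.]))]
top [(0.73, array([279., 179.,  60.,  97.]))]
```

View pics/t3.png

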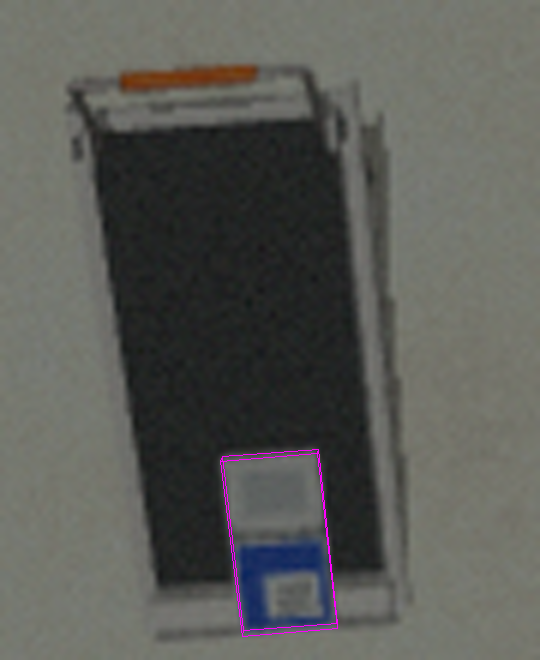

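View pics/s3.png

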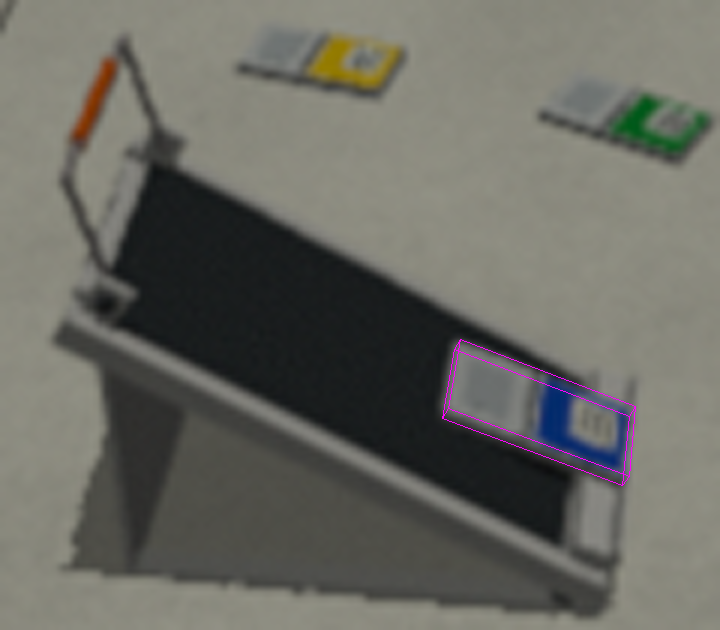

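```bash
python3 -m crank '{"travel":[[3,-4,4],[6,-8,4],[9,-12,4],[11.5,-17,4],[14,-22,4],[16,-27,4],[18,-31,4],[19,-35,4]],"rot":[[0,0,0],[0,0,0],[0,0,0],[0,0,0],[0,0,0],[0,0,0],[0,0,0],[0,0,0]]}' 0.4 30
python3 -m crank '{"travel":[[1,-5,0],[2,-10,-2],[3,-15,-4],[4,-20,-6],[5,-25,-9],[5.2,-30,-12],[5.2,-35,-14],[5.2,-37.2,-16]],"rot":[[0,0,0],[0,0,0],[0,0,0],[0,0,0],[0,0,0],[0,0,1.2],[0,0,1.2],[0,0,1.2]]}'
python3 -c "
from workcell import bot
s=bot.observe();print(s['qpos'].round(3) if hasattr(s['qpos'],'round') else s['qpos'],s['position'],s['tool_rot'],s['force'],s['grip_width'],s['clock'])"
```

```text
clock: 2.4
position: [0.4053, 0.2457, 0.3441]
tool_rot: [3.141, 0.0, 2.785]
force: [1.5, 1.0, -0.1]
grip_width: 0.0596
clock: 3.2
position: [0.4565, -0.1138, 0.1916]
tool_rot: [3.141, 0.002, 2.806]
force: [2.6, 0.8, 0.8]
grip_width: 0.0598
[-0.029  0.463  0.19   2.105 -0.154  0.584  1.505] [ 0.45645215 -0.1138182   0.19162707] [3.14140797e+00 1.58024153e-03 2.80576055e+00] [2.63881514 0.75030039 0.79768314] 0.05979331733142805 3.2
```

```bash
python3 -m crank '{"travel":[[0,0,0],[0,0,-4],[0,0,-7],[0,0,-9],[0,0,-10],[0,0,-10],[0,0,-10]],"rot":[[0,0,0],[0,0,0],[0,0,0],[0,0,0],[0,0,0],[0,0,0],[0,0,0]]}'
python3 - <<'E'
from h import *
snap("top","t4.png",(340,150,460,250),6)
snap("side","s4.png",(270,120,400,240),5)
E
```

```text
clock: 3.9
position: [0.4566, -0.1119, 0.0927]
tool_rot: [3.141, 0.001, 2.806]
force: [0.4, -0.2, 0.4]
grip_width: 0.0596
```

View pics/t4.png

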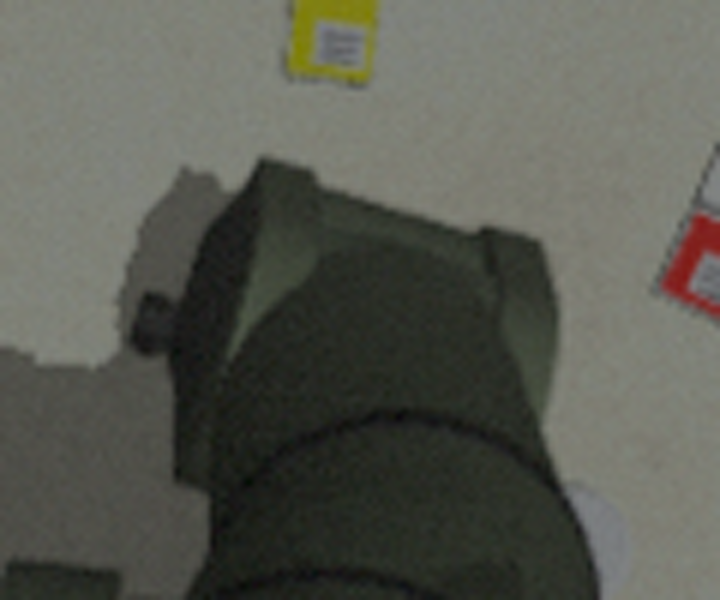

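View pics/s4.png

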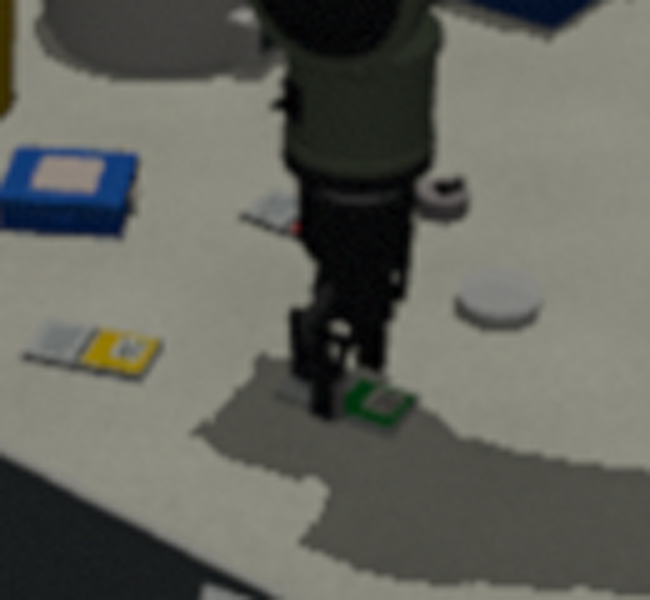

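```bash
python3 -m crank '{"travel":[[0.4,-2.5,0],[0.4,-2.5,0],[0.4,-2.5,-0.7],[0.4,-2.5,-1.3],[0.4,-2.5,-1.3],[0.4,-2.5,-1.3]],"rot":[[0,0,0],[0,0,0],[0,0,0],[0,0,0],[0,0,0],[0,0,0]]}'
python3 -m crank '{"travel":[[0,0,-0.2],[0,0,-0.4],[0,0,-0.4]],"rot":[[0,0,0],[0,0,0],[0,0,0]]}'
python3 -m crank '{"travel":[[0,0,-0.1],[0,0,-0.2],[0,0,-0.2]],"rot":[[0,0,0],[0,0,0],[0,0,0]]}'
```

```text
clock: 4.6
position: [0.4601, -0.1364, 0.0788]
tool_rot: [-3.142, -0.001, 2.806]
force: [-0.3, 0.8, 0.7]
grip_width: 0.0595
clock: 4.9
position: [0.4601, -0.1367, 0.0748]
tool_rot: [-3.142, -0.0, 2.806]
force: [0.3, -0.3, -0.8]
grip_width: 0.0597
clock: 5.2
position: [0.4602, -0.1368, 0.0729]
tool_rot: [-3.142, -0.0, 2.806]
force: [-0.1, 0.1, 0.2]
grip_width: 0.0596
```

```bash
python3 -m crank '{"travel":[[0,0,-0.1],[0,0,-0.2],[0,0,-0.2]],"rot":[[0,0,0],[0,0,0],[0,0,0]]}'
python3 -m crank '{"travel":[[0,0,-0.1],[0,0,-0.2],[0,0,-0.2]],"rot":[[0,0,0],[0,0,0],[0,0,0]]}'
```

```text
clock: 5.5
position: [0.4602, -0.1368, 0.0709]
tool_rot: [-3.142, -0.0, 2.806]
force: [0.5, 0.3, -0.3]
grip_width: 0.0598
clock: 5.8
position: [0.4602, -0.1368, 0.0689]
tool_rot: [-3.142, -0.0, 2.806]
force: [0.0, 1.0, 0.3]
grip_width: 0.0601
```

```bash
python3 -m crank '{"travel":[[0,0,-0.1],[0,0,-0.2],[0,0,-0.2]],"rot":[[0,0,0],[0,0,0],[0,0,0]]}'
python3 -m crank '{"travel":[[0,0,-0.1],[0,0,-0.15],[0,0,-0.15]],"rot":[[0,0,0],[0,0,0],[0,0,0]]}'
```

```text
clock: 6.1
position: [0.4602, -0.1369, 0.0675]
tool_rot: [3.141, 0.0, 2.806]
force: [-2.5, 1.8, 19.3]
grip_width: 0.0599
clock: 6.4
position: [0.4603, -0.1369, 0.0673]
tool_rot: [3.141, 0.001, 2.805]
force: [-11.7, 4.3, 61.5]
grip_width: 0.0599
```

```bash
python3 -m crank '{"travel":[[0,0,0.6],[0,0,0.6],[0,0,0.6]],"rot":[[0,0,0],[0,0,0],[0,0,0]]}'
python3 -m crank '{"travel":[[0,0,0],[0,0,0],[0,0,0],[0,0,0],[0,0,0]],"rot":[[0,0,0],[0,0,0],[0,0,0],[0,0,0],[0,0,0]]}' -0.1 30
```

```text
clock: 6.7
position: [0.4603, -0.1368, 0.0714]
tool_rot: [3.142, 0.0, 2.806]
force: [-0.2, -0.2, 0.1]
grip_width: 0.0597
clock: 7.2
position: [0.4601, -0.1368, 0.0714]
tool_rot: [-3.142, -0.0, 2.806]
force: [-2.3, 0.4, 7.0]
grip_width: 0.0453
```

```bash
python3 -m crank '{"travel":[[0,0,1],[0,0,4],[0,0,8],[0,0,10],[0,0,10],[0,0,10]],"rot":[[0,0,0],[0,0,0],[0,0,0],[0,0,0],[0,0,0],[0,0,0]]}'
python3 - <<'E'
from h import *
snap("side","s5.png",(270,120,400,240),5)
E
```

```text
clock: 7.8
position: [0.4603, -0.1367, 0.1719]
tool_rot: [3.141, 0.001, 2.806]
force: [0.1, -0.0, -0.3]
grip_width: 0.0449
```

View pics/s5.png

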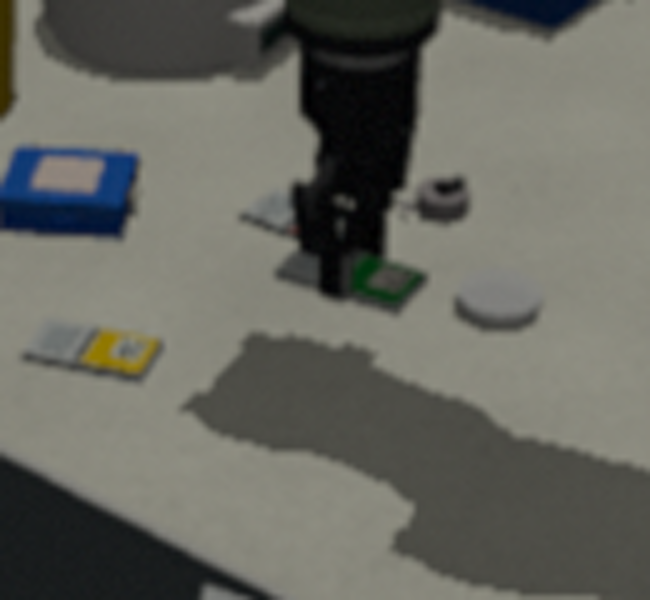

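```bash
cat >> h.py <<'E'
BLUE=np.array([.4622,.1658,.0545]);BY=.073
def goal(mid,yaw,pitch,dx=0.,dz=.0679,clear=0.):
    """TCP pose for case mid; dx: case mid offset in case x from tool axis"""
    R=axes(yaw,pitch);Rt=R@np.diag([-1.,1,-1])
    return np.array(mid)+R[:,2]*(dz+clear)-R[:,0]*dx,Rt
def delta(P,Rt):
    s=bot.observe();Rc=Ro.from_euler('xyz',s['tool_rot'])
    rv=(Ro.from_matrix(Rt)*Rc.inv()).as_rotvec(degrees=True)
    print("travel cm",np.round((P-s['position'])*100,2),"rot deg",np.round(rv,2),"tgt",np.round(P,4))
E
python3 - <<'E'
from h import *
for i in(1,2,3):
    R=axes(BY,np.radians(23));m=BLUE+R@[.05*i,0,.007*i]
    print(i,m.round(4))
    for c in(.04,.005): delta(*goal(m,BY,np.radians(23),0,.0679,c))
print(R.round(3))
E
```

```text
1 [0.5054 0.169  0.0805]
travel cm [ 0.34 30.26  0.86] rot deg [ -3.04 -22.99  23.1 ] tgt [0.4633 0.1659 0.1798]
travel cm [ 1.7  30.36 -2.36] rot deg [ -3.04 -22.99  23.1 ] tgt [0.477  0.1669 0.1476]
2 [0.5485 0.1721 0.1065]
travel cm [ 4.65 30.57  3.46] rot deg [ -3.04 -22.99  23.1 ] tgt [0.5065 0.169  0.2058]
travel cm [ 6.02 30.67  0.24] rot deg [ -3.04 -22.99  23.1 ] tgt [0.5201 0.17   0.1736]
3 [0.5917 0.1753 0.1324]
travel cm [ 8.97 30.89  6.06] rot deg [ -3.04 -22.99  23.1 ] tgt [0.5497 0.1722 0.2318]
travel cm [10.33 30.99  2.83] rot deg [ -3.04 -22.99  23.1 ] tgt [0.5633 0.1732 0.1995]
[[ 0.918 -0.073 -0.39 ]
 [ 0.067  0.997 -0.028]
 [ 0.391  0.     0.921]]
```

```bash
python3 -m crank '{"travel":[[0,3,3],[0,7,5],[0,12,6],[0.3,17,6],[0.3,22,6],[0.3,26,6],[0.3,30.3,6],[0.3,30.3,6]],"rot":[[0,0,0],[-0.6,-4.6,4.6],[-1.2,-9.2,9.2],[-1.8,-13.8,13.9],[-2.4,-18.4,18.5],[-3,-23,23.1],[-3,-23,23.1],[-3,-23,23.1]]}'
python3 -m crank '{"travel":[[0,0,0],[0,0,0]],"rot":[[0,0,0],[0,0,0]]}'
python3 - <<'E'
from h import *
R=axes(BY,np.radians(23));m=BLUE+R@[.05,0,.007]
for c in(.04,.005): delta(*goal(m,BY,np.radians(23),0,.0679,c))
snap("side","s6.png",(235,150,375,285),5)
print(bot.observe()['qpos'])
E
```

```text
clock: 8.65
position: [0.4623, 0.1682, 0.2305]
tool_rot: [-3.141, 0.401, -3.066]
force: [0.9, -0.3, -0.1]
grip_width: 0.0447
clock: 8.85
position: [0.4627, 0.1664, 0.2306]
tool_rot: [-3.141, 0.4, -3.067]
force: [-1.0, -0.7, -0.6]
grip_width: 0.0449
travel cm [ 0.07 -0.05 -5.08] rot deg [ 0.05 -0.06 -0.09] tgt [0.4633 0.1659 0.1798]
travel cm [ 1.43  0.05 -8.3 ] rot deg [ 0.05 -0.06 -0.09] tgt [0.477  0.1669 0.1476]
[-0.86934387  0.3485763   0.379518    2.27231457  0.25844324  0.18871676
  0.86441574]
```

View pics/s6.png

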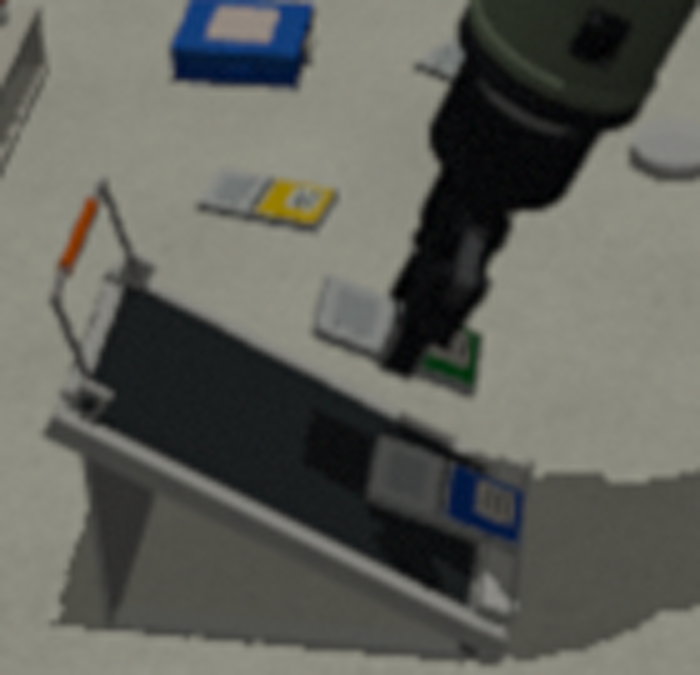

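```bash
python3 -m crank '{"travel":[[0,0,-2],[0.4,0,-4],[0.8,0,-5.8],[1.2,0.05,-7],[1.2,0.05,-7.5],[1.2,0.05,-7.5]],"rot":[[0,0,0],[0,0,0],[0,0,0],[0,0,0],[0,0,0],[0,0,0]]}'
python3 - <<'E'
from h import *
R=axes(BY,np.radians(23));m=BLUE+R@[.05,0,.007]
for c in(.005,0): delta(*goal(m,BY,np.radians(23),0,.0679,c))
snap("side","s7.png",(235,150,375,285),5)
print(bot.observe()['qpos'])
E
```

```text
clock: 9.5
position: [0.4751, 0.164, 0.159]
tool_rot: [-3.138, 0.401, -3.071]
force: [1.1, 0.3, 0.8]
grip_width: 0.0445
travel cm [ 0.18  0.29 -1.14] rot deg [0.21 0.02 0.21] tgt [0.477  0.1669 0.1476]
travel cm [ 0.38  0.3  -1.6 ] rot deg [0.21 0.02 0.21] tgt [0.4789 0.167  0.143 ]
[-0.54862356  0.49842567  0.00716222  2.27971702  1.55009075  0.17767032
 -0.41870543]
```

View pics/s7.png

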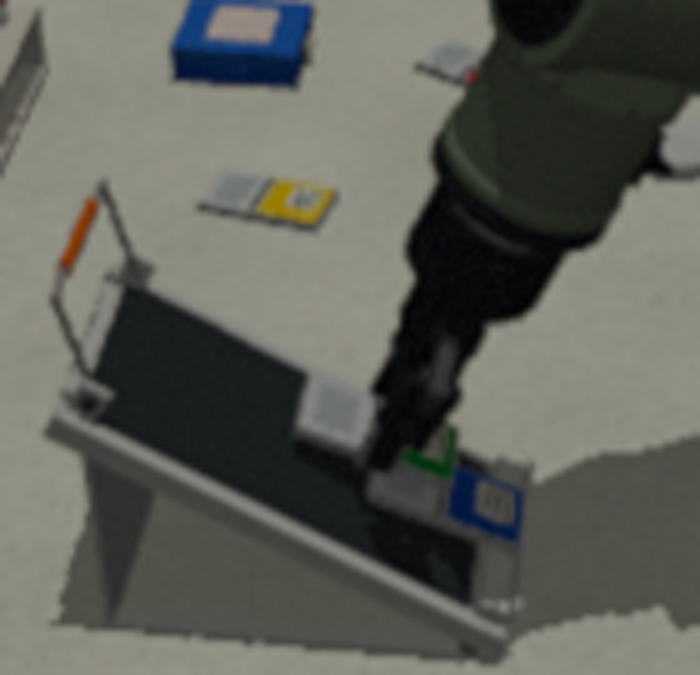

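```bash
python3 -m crank '{"travel":[[0,0,0],[0,0,0]],"rot":[[0,0,0],[0,0,0]]}'
python3 - <<'E'
from h import *
R=axes(BY,np.radians(23));m=BLUE+R@[.05,0,.007]
for c in(.005,0): delta(*goal(m,BY,np.radians(23),0,.0679,c))
print(bot.observe()['qpos'])
E
```

```text
clock: 9.75
position: [0.475, 0.1645, 0.16]
tool_rot: [-3.136, 0.402, -3.07]
force: [0.2, -0.9, -0.3]
grip_width: 0.045
travel cm [ 0.2   0.24 -1.24] rot deg [0.28 0.04 0.18] tgt [0.477  0.1669 0.1476]
travel cm [ 0.39  0.26 -1.71] rot deg [0.28 0.04 0.18] tgt [0.4789 0.167  0.143 ]
[-0.55596064  0.49312715  0.01412783  2.27905866  1.5128402   0.17741958
 -0.38271422]
```

```bash
python3 -m crank '{"travel":[[0,0,-0.5],[0.1,0.1,-1],[0.1,0.1,-1],[0.1,0.1,-1]],"rot":[[0,2,0],[0,2,0],[0,2,0],[0,2,0]]}'
python3 - <<'E'
from h import *
R=axes(BY,np.radians(23));m=BLUE+R@[.05,0,.007]
for c in(.005,0): delta(*goal(m,BY,np.radians(23),0,.0679,c))
print(bot.observe()['qpos'])
E
```

```text
clock: 10.15
position: [0.4759, 0.1664, 0.1502]
tool_rot: [-3.14, 0.368, -3.069]
force: [0.5, 0.1, -0.4]
grip_width: 0.0447
travel cm [ 0.11  0.05 -0.26] rot deg [ 0.25 -1.91  0.07] tgt [0.477  0.1669 0.1476]
travel cm [ 0.3   0.06 -0.72] rot deg [ 0.25 -1.91  0.07] tgt [0.4789 0.167  0.143 ]
[-0.51845495  0.51517656 -0.02362035  2.25884127  1.36824726  0.1790319
 -0.22972661]
```

```bash
python3 -m crank '{"travel":[[0.3,0,-0.2],[0.5,0.05,-0.4],[0.5,0.05,-0.4],[0.5,0.05,-0.4]],"rot":[[0,0,0],[0,0,0],[0,0,0],[0,0,0]]}'
python3 - <<'E'
from h import *
R=axes(BY,np.radians(23));m=BLUE+R@[.05,0,.007]
for c in(.005,0): delta(*goal(m,BY,np.radians(21.1),0,.0679,c))
print(bot.observe()['qpos'])
snap("side","s8.png",(255,190,375,285),6)
E
```

```text
clock: 10.55
position: [0.4809, 0.167, 0.1457]
tool_rot: [-3.14, 0.367, -3.069]
force: [-0.2, 0.3, -0.8]
grip_width: 0.0449
travel cm [-0.17 -0.    0.28] rot deg [ 0.11 -0.05  0.05] tgt [0.4792 0.167  0.1485]
travel cm [ 0.01  0.01 -0.18] rot deg [ 0.11 -0.05  0.05] tgt [0.481  0.1672 0.1438]
[-0.50987741  0.5296339  -0.02807209  2.24826432  1.39168193  0.17862301
 -0.24792447]
```

View pics/s8.png

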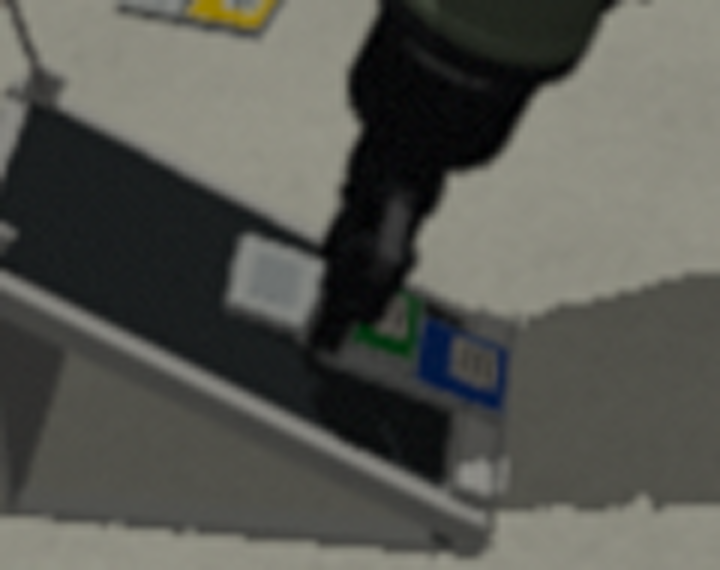

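```bash
python3 -m crank '{"travel":[[0,0,-0.1],[0,0,-0.15],[0,0,-0.15]],"rot":[[0,0,0],[0,0,0],[0,0,0]]}'
python3 -m crank '{"travel":[[0,0,-0.1],[0,0,-0.15],[0,0,-0.15]],"rot":[[0,0,0],[0,0,0],[0,0,0]]}'
```

```text
clock: 10.9
position: [0.481, 0.1671, 0.1443]
tool_rot: [-3.14, 0.368, -3.069]
force: [-0.8, -0.4, 5.0]
grip_width: 0.0447
clock: 11.2
position: [0.4811, 0.167, 0.1436]
tool_rot: [-3.14, 0.369, -3.069]
force: [-10.0, -2.7, 27.9]
grip_width: 0.0448
```

```bash
python3 -m crank '{"travel":[[0,0,0.15],[0,0,0.15]],"rot":[[0,0,0],[0,0,0]]}'
python3 -m crank '{"travel":[[0,0,0],[0,0,0],[0,0,0],[0,0,0],[-0.3,0,1],[-1,0,3],[-2,0,6],[-2,-2,8]],"rot":[[0,0,0],[0,0,0],[0,0,0],[0,0,0],[0,0,0],[0,0,0],[0,0,0],[0,4,0]]}' 0.4
python3 - <<'E'
from h import *
snap("side","s9.png",(255,190,375,285),6)
E
```

```text
clock: 11.4
position: [0.4808, 0.1671, 0.1444]
tool_rot: [-3.14, 0.368, -3.069]
force: [-0.2, 0.0, 0.9]
grip_width: 0.0448
clock: 12.2
position: [0.4609, 0.1552, 0.218]
tool_rot: [-3.139, 0.328, -3.068]
force: [0.6, -1.1, -0.7]
grip_width: 0.0597
```

View pics/s9.png

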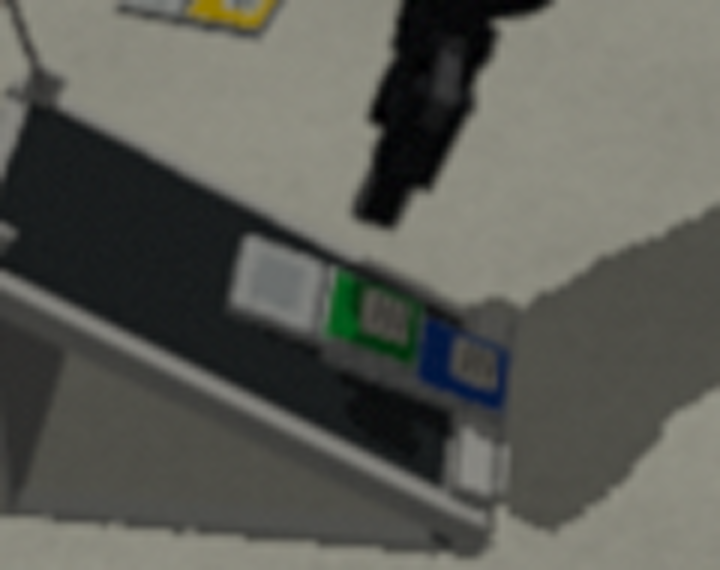

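Run:
```python
from h import *
for c in(.06,0.001): delta(*goal([.6465,-.1624,.0035],-.155,0,0,.0679,c))
```

```text
travel cm [ 18.38 -31.36  -8.77] rot deg [  1.02  18.64 -12.83] tgt [ 0.6465 -0.1624  0.1314]
travel cm [ 18.38 -31.36 -14.67] rot deg [  1.02  18.64 -12.83] tgt [ 0.6465 -0.1624  0.0724]
```

```bash
python3 -m crank '{"travel":[[0,-4,1],[1,-8,1],[3,-12,1],[6,-16,0],[9,-20,-2],[12,-24,-4],[15.5,-28,-6],[18.4,-31.4,-8.8]],"rot":[[0,3,-2],[0.3,6,-4],[0.5,10,-7],[0.8,14,-10],[1,18.6,-12.8],[1,18.6,-12.8],[1,18.6,-12.8],[1,18.6,-12.8]]}'
python3 -m crank '{"travel":[[0,0,0],[0,0,0]],"rot":[[0,0,0],[0,0,0]]}'
python3 - <<'E'
from h import *
for c in(.06,0.003,0): delta(*goal([.6465,-.1624,.0035],-.155,0,0,.0679,c))
bot.grab_frame("top");bot.grab_frame("side")
import pickle
mk=lambda q:(np.array([q[0],q[1],q[2]]),axes(q[3],np.radians(23)))
m=masks("case_green_mid",[.5054,.169,.0805]);print(list(m))
x,e=fit(m,[.5054,.169,.0805,.073],mk,[.005,.005,.01,.1]);print(x.round(4),e)
B=[mk(x)]
m=masks("case_blue_mid",BLUE);print(list(m))
R=axes(BY,np.radians(23));B=[(BLUE,R),(BLUE+R@[.05,0,.007],R)]
overlay("top","t5.png",B,(240,120,330,230),6);overlay("side","s10.png",B,(255,190,375,285),6)
E
```

```text
clock: 13.05
position: [0.6297, -0.1421, 0.1417]
tool_rot: [-3.139, 0.004, 2.983]
force: [0.1, -0.1, 0.9]
grip_width: 0.06
clock: 13.25
position: [0.6281, -0.1401, 0.1411]
tool_rot: [-3.14, 0.001, 2.983]
force: [-0.4, 0.3, 1.1]
grip_width: 0.0597
travel cm [ 1.84 -2.23 -0.97] rot deg [0.1  0.06 0.2 ] tgt [ 0.6465 -0.1624  0.1314]
travel cm [ 1.84 -2.23 -6.67] rot deg [0.1  0.06 0.2 ] tgt [ 0.6465 -0.1624  0.0744]
travel cm [ 1.84 -2.23 -6.97] rot deg [0.1  0.06 0.2 ] tgt [ 0.6465 -0.1624  0.0714]
['top', 'side']
[0.5035 0.1687 0.0788 0.0654] 0.15875640032840022
['top']
```

View pics/t5.png

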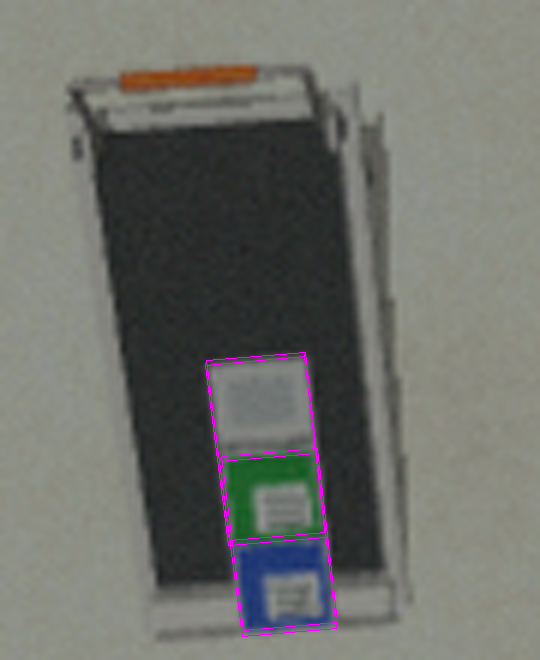

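View pics/s10.png

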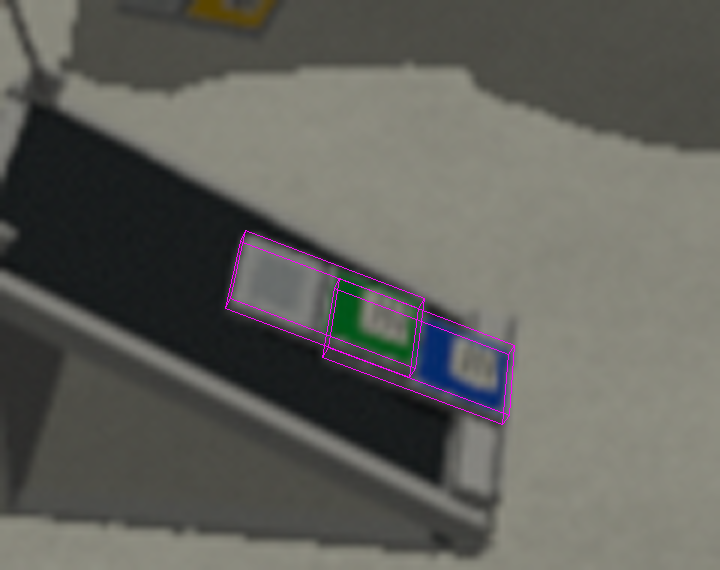

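```bash
python3 -m crank '{"travel":[[1.85,-2.2,0],[1.85,-2.2,-2],[1.85,-2.2,-4.5],[1.85,-2.2,-6],[1.85,-2.2,-6.5],[1.85,-2.2,-6.97],[1.85,-2.2,-6.97],[1.85,-2.2,-6.97]],"rot":[[0,0,0],[0,0,0.2],[0,0,0.2],[0,0,0.2],[0,0,0.2],[0,0,0.2],[0,0,0.2],[0,0,0.2]]}'
python3 - <<'E'
from h import *
delta(*goal([.6465,-.1624,.0035],-.155,0,0,.0679,0))
snap("side","s11.png",(225,130,345,225),6)
E
```

```text
clock: 14.45
position: [0.6474, -0.1615, 0.0741]
tool_rot: [-3.141, 0.004, 2.989]
force: [0.2, 0.1, -0.4]
grip_width: 0.0598
travel cm [-0.09 -0.09 -0.27] rot deg [ 0.06  0.23 -0.11] tgt [ 0.6465 -0.1624  0.0714]
```

View pics/s11.png

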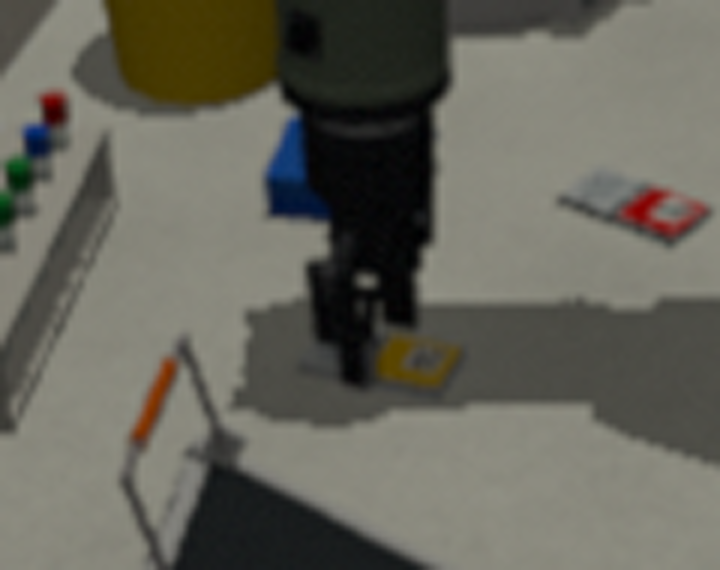

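```bash
python3 -m crank '{"travel":[[0,0,0],[0,0,0]],"rot":[[0,0,0],[0,0,0]]}'
```

```text
clock: 14.7
position: [0.6472, -0.1616, 0.0736]
tool_rot: [-3.141, 0.004, 2.988]
force: [-0.3, 0.2, 0.8]
grip_width: 0.0598
```

```bash
python3 -m crank '{"travel":[[-0.07,-0.08,-0.2],[-0.07,-0.08,-0.2],[-0.07,-0.08,-0.2]],"rot":[[0,0.2,0],[0,0.2,0],[0,0.2,0]]}'
python3 -m crank '{"travel":[[0,0,0],[0,0,0],[0,0,0],[0,0,0],[0,0,0]],"rot":[[0,0,0],[0,0,0],[0,0,0],[0,0,0],[0,0,0]]}' -0.1 30
```

```text
clock: 15.0
position: [0.6463, -0.1623, 0.0711]
tool_rot: [-3.141, -0.0, 2.988]
force: [-0.7, 0.2, 0.0]
grip_width: 0.0598
clock: 15.5
position: [0.6463, -0.1623, 0.0714]
tool_rot: [-3.141, -0.0, 2.989]
force: [-1.0, -0.6, 6.2]
grip_width: 0.0448
```

Gripped. Lift and go to the stand.

```bash
python3 -m crank '{"travel":[[0,0,1],[0,0,4],[0,0,9],[0,0,13],[0,0,13]],"rot":[[0,0,0],[0,0,0],[0,0,0],[0,0,0],[0,0,0]]}'
python3 - <<'E'
from h import *
s=bot.observe();print(s['position'],s['grip_width'])
G=np.array([.5045,.169,.0801])
R=axes(BY,np.radians(23))
for c in(.05,.006,0): delta(*goal(G+R@[.05,0,.007],BY,np.radians(23),0,.0679,c))
snap("side","s12.png",(225,130,345,225),6)
E
```

```text
clock: 16.0
position: [0.6484, -0.1625, 0.2076]
tool_rot: [-3.14, 0.008, 2.988]
force: [1.1, -0.3, -0.9]
grip_width: 0.0448
[ 0.64837538 -0.16254356  0.20762981] 0.044798321838462975
travel cm [-14.66  33.13   0.7 ] rot deg [ -0.84 -22.58  12.82] tgt [0.5017 0.1688 0.2146]
travel cm [-12.95  33.26  -3.35] rot deg [ -0.84 -22.58  12.82] tgt [0.5189 0.1701 0.1741]
travel cm [-12.72  33.28  -3.9 ] rot deg [ -0.84 -22.58  12.82] tgt [0.5212 0.1702 0.1686]
```

View pics/s12.png

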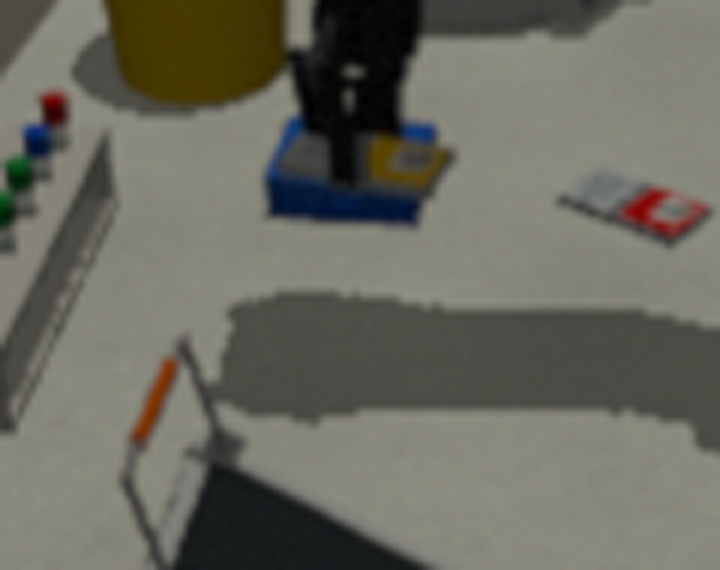

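```bash
python3 -m crank '{"travel":[[-3,3,2],[-6,6,3],[-9,10,3],[-12,14,3],[-14,18.5,3],[-14.6,23.3,3],[-14.6,28.2,3],[-14.6,33.1,3]],"rot":[[0,-4,2],[-0.3,-8,5],[-0.5,-13,8],[-0.6,-18,10],[-0.8,-22.6,12.8],[-0.8,-22.6,12.8],[-0.8,-22.6,12.8],[-0.8,-22.6,12.8]]}'
python3 -m crank '{"travel":[[0,0,0],[0,0,0]],"rot":[[0,0,0],[0,0,0]]}'
python3 - <<'E'
from h import *
G=np.array([.5045,.169,.0801])
R=axes(BY,np.radians(23))
for c in(.02,.006,0): delta(*goal(G+R@[.05,0,.007],BY,np.radians(23),0,.0679,c))
print(bot.observe()['qpos'])
E
```

```text
clock: 16.85
position: [0.5021, 0.1208, 0.2307]
tool_rot: [3.141, 0.392, -3.07]
force: [0.8, 0.6, -0.8]
grip_width: 0.0445
clock: 17.05
position: [0.5023, 0.1217, 0.2306]
tool_rot: [3.141, 0.392, -3.065]
force: [0.1, -1.0, -0.3]
grip_width: 0.0445
travel cm [ 1.11  4.79 -4.36] rot deg [ 0.02 -0.55 -0.21] tgt [0.5134 0.1697 0.187 ]
travel cm [ 1.66  4.83 -5.65] rot deg [ 0.02 -0.55 -0.21] tgt [0.5189 0.1701 0.1741]
travel cm [ 1.89  4.85 -6.2 ] rot deg [ 0.02 -0.55 -0.21] tgt [0.5212 0.1702 0.1686]
[-0.24673532  0.35911689 -0.20618519  2.19303902  0.74876741  0.30058331
  0.53312087]
```

```bash
python3 -m crank '{"travel":[[0.3,3,0],[0.6,4.83,-1],[1.1,4.83,-3],[1.4,4.83,-5],[1.66,4.83,-5.65],[1.66,4.83,-5.65],[1.66,4.83,-5.65]],"rot":[[0,-0.5,-0.2],[0,-0.5,-0.2],[0,-0.5,-0.2],[0,-0.5,-0.2],[0,-0.5,-0.2],[0,-0.5,-0.2],[0,-0.5,-0.2]]}'
python3 - <<'E'
from h import *
G=np.array([.5045,.169,.0801])
R=axes(BY,np.radians(23))
for c in(.006,.001,0): delta(*goal(G+R@[.05,0,.007],BY,np.radians(23),0,.0679,c))
print(bot.observe()['qpos'])
snap("side","s13.png",(255,180,375,275),6)
E
```

```text
clock: 17.75
position: [0.5196, 0.1674, 0.1745]
tool_rot: [-3.141, 0.401, -3.074]
force: [-0.1, -1.0, -0.1]
grip_width: 0.0449
travel cm [-0.07  0.27 -0.04] rot deg [ 0.01 -0.03  0.3 ] tgt [0.5189 0.1701 0.1741]
travel cm [ 0.12  0.28 -0.5 ] rot deg [ 0.01 -0.03  0.3 ] tgt [0.5208 0.1702 0.1695]
travel cm [ 0.16  0.28 -0.59] rot deg [ 0.01 -0.03  0.3 ] tgt [0.5212 0.1702 0.1686]
[-4.97796818e-01  5.02790552e-01  1.39315309e-03  2.16907413e+00
  1.01566595e+00  1.91548432e-01  1.64848520e-01]
```

View pics/s13.png

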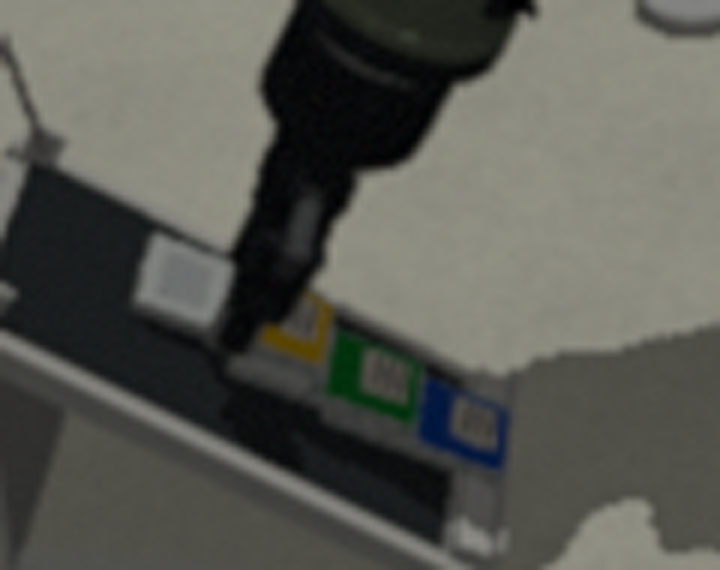

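```bash
python3 -m crank '{"travel":[[0,0.15,0],[0,0.15,0],[0,0.15,0]],"rot":[[0,0,0.2],[0,0,0.2],[0,0,0.2]]}'
python3 - <<'E'
from h import *
G=np.array([.5045,.169,.0801])
R=axes(BY,np.radians(23))
for c in(.001,0): delta(*goal(G+R@[.05,0,.007],BY,np.radians(23),0,.0679,c))
E
```

```text
clock: 18.1
position: [0.5196, 0.17, 0.1748]
tool_rot: [3.141, 0.402, -3.069]
force: [0.4, 0.1, 0.1]
grip_width: 0.0449
travel cm [ 0.12  0.02 -0.53] rot deg [-0.03  0.03  0.  ] tgt [0.5208 0.1702 0.1695]
travel cm [ 0.16  0.02 -0.62] rot deg [-0.03  0.03  0.  ] tgt [0.5212 0.1702 0.1686]
```

```bash
python3 -m crank '{"travel":[[0.1,0,-0.25],[0.15,0,-0.4],[0.15,0,-0.4]],"rot":[[0,0,0],[0,0,0],[0,0,0]]}'
python3 -m crank '{"travel":[[0,0,-0.1],[0,0,-0.15],[0,0,-0.15]],"rot":[[0,0,0],[0,0,0],[0,0,0]]}'
```

```text
clock: 18.4
position: [0.521, 0.1701, 0.1702]
tool_rot: [3.142, 0.401, -3.068]
force: [0.8, -1.2, -0.0]
grip_width: 0.0451
clock: 18.7
position: [0.521, 0.1701, 0.1689]
tool_rot: [3.141, 0.401, -3.068]
force: [0.5, 0.9, -0.5]
grip_width: 0.0449
```

```bash
python3 -m crank '{"travel":[[0,0,-0.1],[0,0,-0.15],[0,0,-0.15]],"rot":[[0,0,0],[0,0,0],[0,0,0]]}'
```

```text
clock: 19.0
position: [0.5212, 0.1701, 0.1684]
tool_rot: [3.141, 0.403, -3.069]
force: [-11.0, -2.1, 21.9]
grip_width: 0.0448
```

```bash
python3 -m crank '{"travel":[[0,0,0.1],[0,0,0.1]],"rot":[[0,0,0],[0,0,0]]}'
python3 -m crank '{"travel":[[0,0,0],[0,0,0],[0,0,0],[0,0,0],[-0.4,0,1],[-1.2,0,3],[-2.2,0,6],[-2.2,-3,9]],"rot":[[0,0,0],[0,0,0],[0,0,0],[0,0,0],[0,0,0],[0,0,0],[0,0,0],[0,4,0]]}' 0.4
python3 - <<'E'
from h import *
snap("side","s14.png",(255,180,375,275),6)
for c in(.06,0.001): delta(*goal([.5232,-.3579,.0035],-.4375,0,0,.0679,c))
E
```

```text
clock: 19.2
position: [0.5211, 0.1702, 0.1687]
tool_rot: [3.141, 0.402, -3.069]
force: [0.1, -1.0, 1.9]
grip_width: 0.0449
clock: 20.0
position: [0.4993, 0.1533, 0.2472]
tool_rot: [-3.14, 0.364, -3.068]
force: [0.8, -1.7, -0.8]
grip_width: 0.0598
travel cm [  2.15 -50.54 -11.79] rot deg [  4.03  20.6  -28.7 ] tgt [ 0.5232 -0.3579  0.1314]
travel cm [  2.15 -50.54 -17.69] rot deg [  4.03  20.6  -28.7 ] tgt [ 0.5232 -0.3579  0.0724]
```

View pics/s14.png

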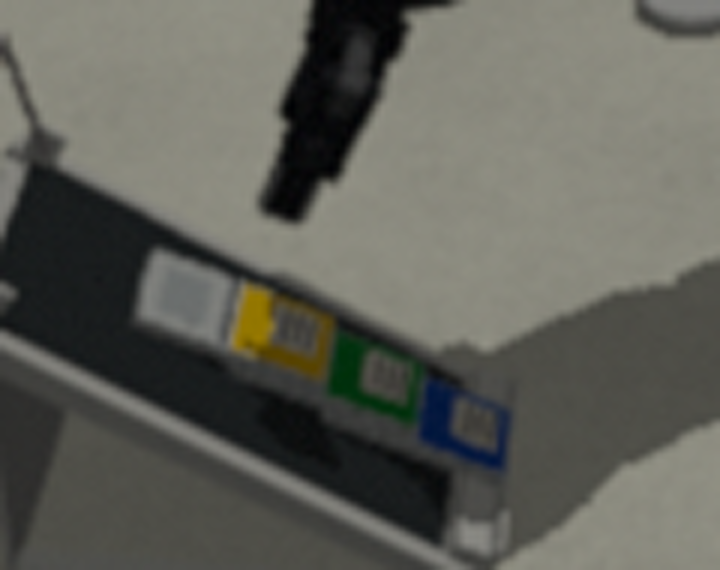

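```bash
python3 -m crank '{"travel":[[0,-5,0],[0,-10,0],[0.3,-15,0],[0.6,-20,0],[1,-25,-1],[1.3,-30,-2],[1.6,-35,-3],[2,-40,-4]],"rot":[[0.6,3,-4],[1.2,6,-8],[1.8,9,-12.5],[2.4,12,-17],[3,15.5,-21.5],[3.6,18.5,-25.8],[4,20.6,-28.7],[4,20.6,-28.7]]}'
python3 -m crank '{"travel":[[0,0,0],[0,0,0]],"rot":[[0,0,0],[0,0,0]]}'
python3 - <<'E'
from h import *
for c in(.06,0.03): delta(*goal([.5232,-.3579,.0035],-.4375,0,0,.0679,c))
print(bot.observe()['qpos'])
bot.grab_frame("top");bot.grab_frame("side")
mk=lambda q:(np.array([q[0],q[1],q[2]]),axes(q[3],np.radians(23)))
R=axes(BY,np.radians(23));G=np.array([.5045,.169,.0801]);Y=G+R@[.05,0,.007];print(Y)
m=masks("case_yellow_mid",Y);print(list(m))
for ms in(m,{'top':m['top']}):
    x,e=fit(ms,[*Y,.073],mk,[.005,.005,.01,.1]);print(x.round(4),e)
B=[(BLUE,R),(G,R),(Y,R)]
overlay("top","t6.png",B,(240,120,330,230),6);overlay("side","s15.png",B,(255,180,375,275),6)
E
```

```text
clock: 20.85
position: [0.5198, -0.2375, 0.2076]
tool_rot: [-3.141, 0.0, 2.701]
force: [0.1, 1.1, 0.8]
grip_width: 0.0597
clock: 21.05
position: [0.5192, -0.2362, 0.2075]
tool_rot: [-3.142, 0.0, 2.701]
force: [0.0, 0.7, -0.3]
grip_width: 0.0598
travel cm [  0.4  -12.17  -7.61] rot deg [0.02 0.02 0.19] tgt [ 0.5232 -0.3579  0.1314]
travel cm [  0.4  -12.17 -10.61] rot deg [0.02 0.02 0.19] tgt [ 0.5232 -0.3579  0.1014]
[ 0.56304228  0.57319606 -0.33591338  1.81974683  0.25449372  0.79047588
  1.22680447]
[0.54767483 0.17215737 0.10608009]
['top', 'side']
[0.5458 0.171  0.1053 0.0891] 0.1229326730876982
[0.5462 0.1722 0.0946 0.0896] 0.021745221850787505
```

View pics/t6.png

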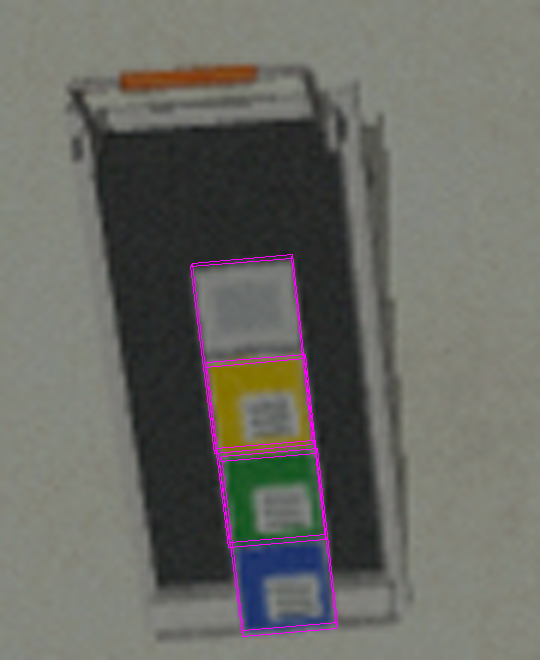

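View pics/s15.png

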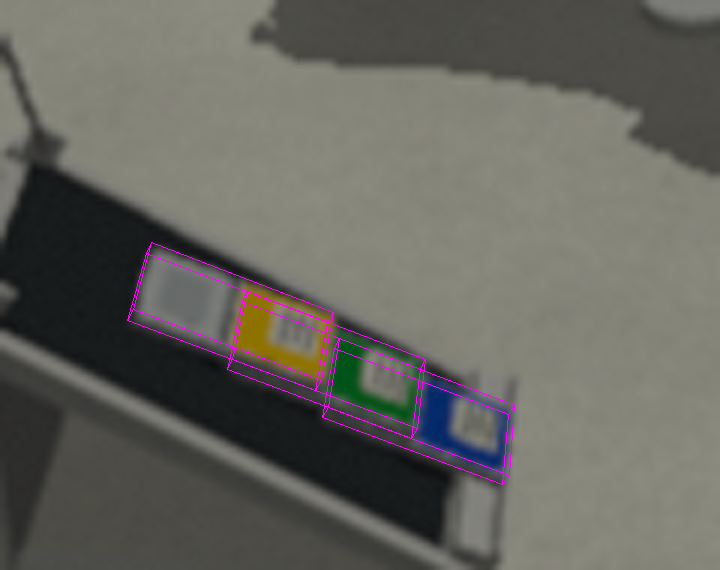

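```bash
python3 -m crank '{"travel":[[0.1,-4,-2],[0.2,-8,-4],[0.4,-12.1,-6],[0.4,-12.1,-9],[0.4,-12.1,-11],[0.4,-12.1,-12.3],[0.4,-12.1,-12.8],[0.4,-12.1,-12.8]],"rot":[[0,0,0],[0,0,0.2],[0,0,0.2],[0,0,0.2],[0,0,0.2],[0,0,0.2],[0,0,0.2],[0,0,0.2]]}'
python3 -m crank '{"travel":[[0,0,0],[0,0,0]],"rot":[[0,0,0],[0,0,0]]}'
python3 - <<'E'
from h import *
delta(*goal([.5232,-.3579,.0035],-.4375,0,0,.0679,0))
snap("side","s16.png",(275,120,395,215),6)
E
```

```text
clock: 22.15
position: [0.524, -0.3557, 0.0805]
tool_rot: [3.141, 0.001, 2.708]
force: [0.4, -0.3, 0.9]
grip_width: 0.06
clock: 22.35
position: [0.5242, -0.3563, 0.0814]
tool_rot: [3.142, 0.003, 2.707]
force: [1.0, -0.8, -0.6]
grip_width: 0.0593
travel cm [-0.1  -0.16 -1.  ] rot deg [ 0.07  0.16 -0.17] tgt [ 0.5232 -0.3579  0.0714]
```

View pics/s16.png

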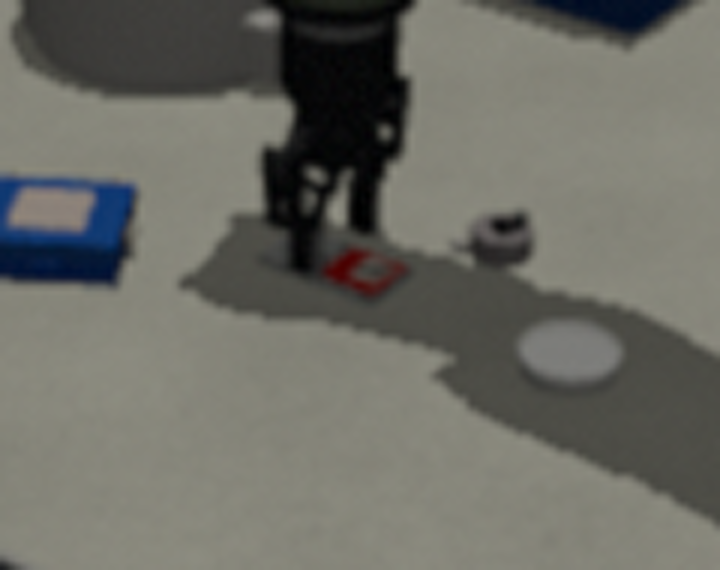

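```bash
python3 -m crank '{"travel":[[-0.1,-0.15,-0.4],[-0.1,-0.15,-0.7],[-0.1,-0.15,-0.7],[-0.1,-0.15,-0.7]],"rot":[[0,0.1,0],[0,0.1,0],[0,0.1,0],[0,0.1,0]]}'
```

```text
clock: 22.8
position: [0.5226, -0.3576, 0.0732]
tool_rot: [-3.141, -0.0, 2.707]
force: [-0.3, 0.1, -0.6]
grip_width: 0.0598
```

```bash
python3 -m crank '{"travel":[[0.05,0,-0.18],[0.05,0,-0.18],[0.05,0,-0.18]],"rot":[[0,0,0],[0,0,0],[0,0,0]]}'
python3 -m crank '{"travel":[[0,0,0],[0,0,0],[0,0,0],[0,0,0],[0,0,0]],"rot":[[0,0,0],[0,0,0],[0,0,0],[0,0,0],[0,0,0]]}' -0.1 30
python3 -m crank '{"travel":[[0,0,1],[0,0,4],[0,0,9],[0,0,14],[0,0,17],[0,0,17]],"rot":[[0,0,0],[0,0,0],[0,0,0],[0,0,0],[0,0,0],[0,0,0]]}'
python3 - <<'E'
from h import *
Y=np.array([.5467,.1720,.1057])
R=axes(BY,np.radians(23))
for c in(.05,.006,0): delta(*goal(Y+R@[.05,0,.007],BY,np.radians(23),0,.0679,c))
snap("side","s17.png",(275,80,395,215),5)
E
```

```text
clock: 23.1
position: [0.5232, -0.3576, 0.0715]
tool_rot: [-3.141, -0.0, 2.707]
force: [-0.2, 0.9, 1.8]
grip_width: 0.06
clock: 23.6
position: [0.5233, -0.3577, 0.0718]
tool_rot: [-3.141, 0.0, 2.707]
force: [-1.0, 0.3, 6.0]
grip_width: 0.0451
clock: 24.2
position: [0.5245, -0.3584, 0.2468]
tool_rot: [-3.14, 0.007, 2.707]
force: [0.1, -0.1, -1.2]
grip_width: 0.0453
travel cm [ 1.94 53.02 -0.66] rot deg [ -4.04 -22.49  28.74] tgt [0.5439 0.1718 0.2402]
travel cm [ 3.66 53.15 -4.71] rot deg [ -4.04 -22.49  28.74] tgt [0.5611 0.1731 0.1997]
travel cm [ 3.89 53.16 -5.26] rot deg [ -4.04 -22.49  28.74] tgt [0.5634 0.1732 0.1942]
```

View pics/s17.png

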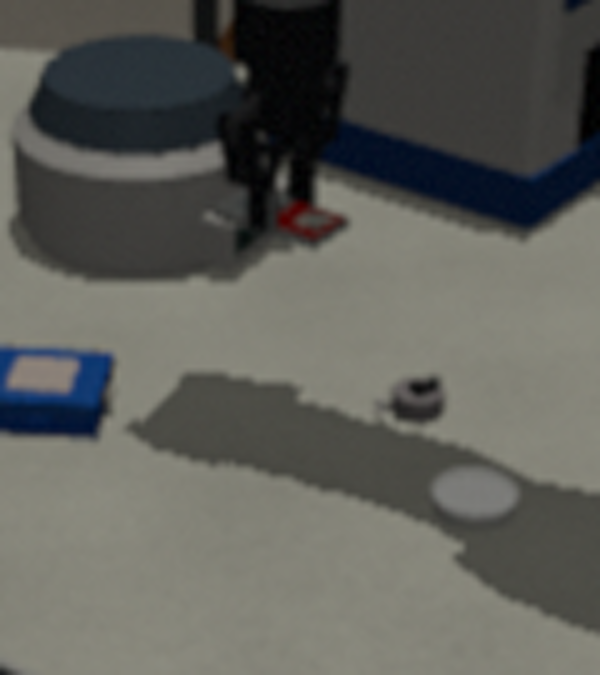

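```bash
python3 -m crank '{"travel":[[0,4,1.5],[0,9,2],[0.3,14,2],[0.6,19,2],[1,24,2],[1.3,29,2],[1.6,33,2],[1.9,38,2]],"rot":[[-0.5,-3,4],[-1.2,-6.5,8],[-1.8,-10,12.5],[-2.4,-13,17],[-3,-16.5,21.5],[-3.6,-20,25.8],[-4,-22.5,28.7],[-4,-22.5,28.7]]}'
python3 - <<'E'
from h import *
Y=np.array([.5467,.1720,.1057])
R=axes(BY,np.radians(23))
for c in(.05,.006,0): delta(*goal(Y+R@[.05,0,.007],BY,np.radians(23),0,.0679,c))
E
```

```text
clock: 25.05
position: [0.5407, 0.0141, 0.2604]
tool_rot: [3.14, 0.393, -3.067]
force: [1.9, -0.1, 0.2]
grip_width: 0.0451
travel cm [ 0.33 15.77 -2.02] rot deg [-0.07 -0.47 -0.11] tgt [0.5439 0.1718 0.2402]
travel cm [ 2.04 15.9  -6.07] rot deg [-0.07 -0.47 -0.11] tgt [0.5611 0.1731 0.1997]
travel cm [ 2.28 15.91 -6.63] rot deg [-0.07 -0.47 -0.11] tgt [0.5634 0.1732 0.1942]
```

```bash
python3 -m crank '{"travel":[[0.1,5,0],[0.3,10,-0.5],[0.5,13,-1.2],[0.7,15.6,-2],[1.2,15.6,-3],[1.6,15.6,-4],[1.6,15.6,-4.5],[1.6,15.6,-4.5]],"rot":[[0,-0.5,0],[0,-0.5,0],[0,-0.5,0],[0,-0.5,0],[0,-0.5,0],[0,-0.5,0],[0,-0.5,0],[0,-0.5,0]]}'
python3 -m crank '{"travel":[[0,0,0],[0,0,0]],"rot":[[0,0,0],[0,0,0]]}'
python3 - <<'E'
from h import *
Y=np.array([.5467,.1720,.1057])
R=axes(BY,np.radians(23))
for c in(.006,0): delta(*goal(Y+R@[.05,0,.007],BY,np.radians(23),0,.0679,c))
snap("side","s18.png",(225,150,375,265),5)
print(bot.observe()['qpos'])
E
```

```text
clock: 25.85
position: [0.5577, 0.1674, 0.2154]
tool_rot: [-3.142, 0.401, -3.07]
force: [0.3, 0.0, 0.0]
grip_width: 0.0447
clock: 26.05
position: [0.5581, 0.1683, 0.2169]
tool_rot: [3.14, 0.403, -3.07]
force: [-0.8, 0.4, -0.5]
grip_width: 0.0452
travel cm [ 0.3   0.48 -1.72] rot deg [-0.07  0.1   0.05] tgt [0.5611 0.1731 0.1997]
travel cm [ 0.53  0.49 -2.27] rot deg [-0.07  0.1   0.05] tgt [0.5634 0.1732 0.1942]
[-0.33674986  0.46648836 -0.15887356  2.05034716  0.73563247  0.33283063
  0.51235383]
```

View pics/s18.png

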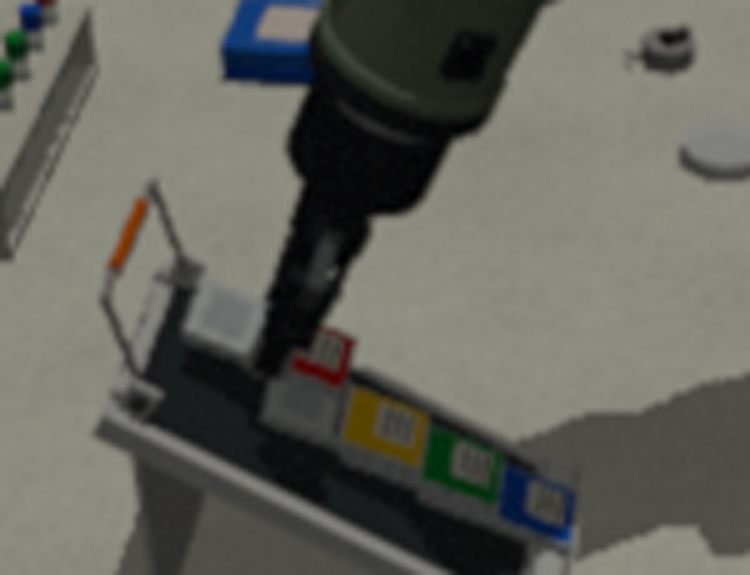

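```bash
python3 -m crank '{"travel":[[0.1,0.3,-0.3],[0.2,0.48,-0.9],[0.3,0.48,-1.4],[0.35,0.48,-1.6],[0.35,0.48,-1.6],[0.35,0.48,-1.6]],"rot":[[0,0,0],[0,0,0],[0,0,0],[0,0,0],[0,0,0],[0,0,0]]}'
python3 - <<'E'
from h import *
Y=np.array([.5467,.1720,.1057])
R=axes(BY,np.radians(23))
for c in(.001,0): delta(*goal(Y+R@[.05,0,.007],BY,np.radians(23),0,.0679,c))
E
```

```text
clock: 26.7
position: [0.5614, 0.1737, 0.2004]
tool_rot: [3.141, 0.403, -3.069]
force: [-0.2, -0.0, -0.3]
grip_width: 0.0452
travel cm [ 0.16 -0.05 -0.53] rot deg [-0.05  0.06 -0.01] tgt [0.563  0.1732 0.1951]
travel cm [ 0.2  -0.05 -0.62] rot deg [-0.05  0.06 -0.01] tgt [0.5634 0.1732 0.1942]
```

```bash
python3 -m crank '{"travel":[[0.1,-0.05,-0.25],[0.15,-0.05,-0.45],[0.15,-0.05,-0.45]],"rot":[[0,0,0],[0,0,0],[0,0,0]]}'
python3 -m crank '{"travel":[[0.03,0,-0.1],[0.03,0,-0.15],[0.03,0,-0.15]],"rot":[[0,0,0],[0,0,0],[0,0,0]]}'
```

```text
clock: 27.0
position: [0.563, 0.1731, 0.1957]
tool_rot: [3.141, 0.402, -3.069]
force: [0.2, 0.7, -0.6]
grip_width: 0.0448
clock: 27.3
position: [0.5633, 0.1732, 0.1946]
tool_rot: [3.141, 0.403, -3.069]
force: [-0.0, 0.1, 1.8]
grip_width: 0.0447
```

```bash
python3 -m crank '{"travel":[[0,0,-0.05],[0,0,-0.1],[0,0,-0.1]],"rot":[[0,0,0],[0,0,0],[0,0,0]]}'
```

```text
clock: 27.6
position: [0.5634, 0.1732, 0.1943]
tool_rot: [3.141, 0.404, -3.069]
force: [-8.5, -2.2, 18.2]
grip_width: 0.045
```

```bash
python3 -m crank '{"travel":[[0,0,0.08],[0,0,0.08]],"rot":[[0,0,0],[0,0,0]]}'
python3 -m crank '{"travel":[[0,0,0],[0,0,0],[0,0,0],[0,0,0],[-0.4,0,1],[-1.2,0,3],[-2.2,0,6],[-2.2,0,9]],"rot":[[0,0,0],[0,0,0],[0,0,0],[0,0,0],[0,0,0],[0,0,0],[0,0,0],[0,4,0]]}' 0.4
python3 - <<'E'
from h import *
snap("side","s19.png",(225,150,375,265),5)
E
```

```text
clock: 27.8
position: [0.5633, 0.1732, 0.1945]
tool_rot: [3.14, 0.403, -3.069]
force: [-1.6, -0.7, 5.3]
grip_width: 0.0451
clock: 28.6
position: [0.5386, 0.1738, 0.2854]
tool_rot: [3.136, 0.331, -3.067]
force: [1.3, -1.9, -1.4]
grip_width: 0.0599
```

View pics/s19.png

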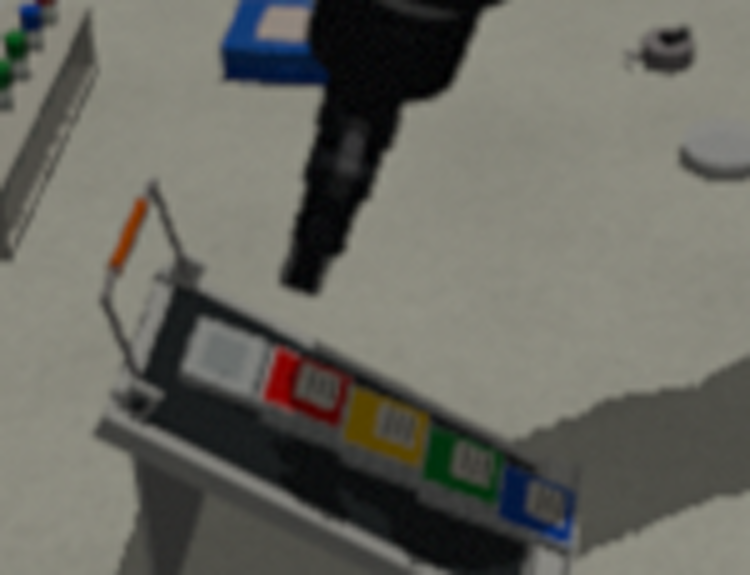

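Run:
```python
from h import *
uv={}
for n,c in(("top",(240,120,330,160)),("side",(235,175,275,225))):
    im=bot.grab_frame(n);x0,y0,x1,y1=c;hsv=cv2.cvtColor(im[y0:y1,x0:x1],cv2.COLOR_RGB2HSV)
    m=(hsv[...,0]>3)&(hsv[...,0]<20)&(hsv[...,1]>150)&(hsv[...,2]>60);ys,xs=np.nonzero(m)
    uv[n]=(xs.mean()+x0,ys.mean()+y0);print(n,m.sum(),uv[n],xs.min()+x0,xs.max()+x0)
A=[];b=[]
for n in uv:
    o,D=ray(n,[uv[n]]);d=D[0]/np.linalg.norm(D[0]);P=np.eye(3)-np.outer(d,d);A.append(P);b.append(P@o)
X=np.linalg.lstsq(np.vstack(A),np.hstack(b),rcond=None)[0];print("bar",X.round(4))
h=onz("top",[(253,144.7),(296.7,141.3)],.164);print("hinge",h.round(4),h.mean(0).round(4))
s=bot.observe();print(s['position'],s['tool_rot'],s['qpos'])
```

```text
top 49 (np.float64(270.6530612244898), np.float64(132.42857142857142)) 260 281
side 27 (np.float64(250.37037037037038), np.float64(196.03703703703704)) 247 253
bar [0.6516 0.1856 0.2253]
hinge [[0.6328 0.2413 0.164 ]
 [0.6404 0.1252 0.164 ]] [0.6366 0.1832 0.164 ]
[0.54214518 0.17270005 0.28691034] [ 3.13333952  0.33627169 -3.07315975] [-0.18096921  0.36290689 -0.36011239  1.97452616  0.492724    0.56533443
  0.75608877]
```

```bash
python3 -m crank '{"travel":[[0,0,2],[0,0,5],[2,0,6],[5,0.3,6],[9,0.7,6],[13,1,6],[16,1.3,6],[16,1.3,6]],"rot":[[0,4,0],[0,8,0],[0,12,0],[0,16,0],[0,19.3,0],[0,19.3,0],[0,19.3,0],[0,19.3,0]]}' -1 30
python3 -m crank '{"travel":[[0,0,0],[0,0,0]],"rot":[[0,0,0],[0,0,0]]}'
python3 - <<'E'
from h import *
s=bot.observe();print(s['grip_width'],s['qpos'])
snap("side","s20.png",(225,120,375,265),5)
E
```

```text
clock: 29.55
position: [0.7034, 0.1861, 0.3416]
tool_rot: [3.114, -0.004, -3.076]
force: [-0.8, -0.4, -0.5]
grip_width: 0.0003
clock: 29.75
position: [0.7004, 0.1864, 0.3441]
tool_rot: [3.113, -0.003, -3.074]
force: [-0.4, 0.3, -0.6]
grip_width: -0.0
-6.391127449989795e-06 [-0.09940799  0.68690928 -0.42714299  1.23155763  0.24906699  1.27018025
  1.12700258]
```

View pics/s20.png

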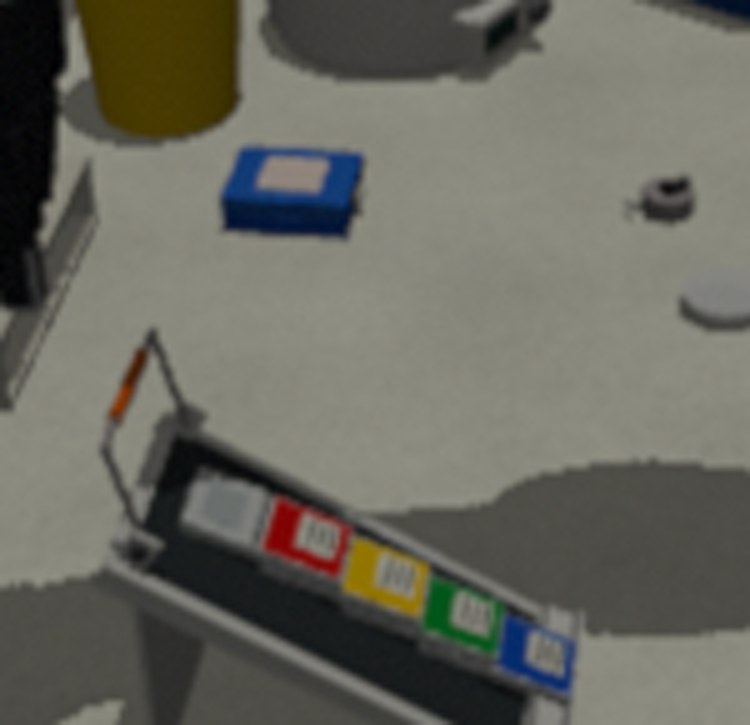

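```bash
python3 -m crank '{"travel":[[0,0,-2],[0,0,-4],[0,0,-5.9],[0,0,-5.9],[0,0,-5.9]],"rot":[[0,0,0],[0,0,0],[0,0,0],[0,0,0],[0,0,0]]}'
python3 -m crank '{"travel":[[-1,0,0],[-2,0,0],[-3,0,0],[-4,0,0],[-4.8,0,0],[-4.8,0,0]],"rot":[[0,0,0],[0,0,0],[0,0,0],[0,0,0],[0,0,0],[0,0,0]]}'
python3 - <<'E'
from h import *
snap("side","s21.png",(225,120,375,265),5)
E
```

```text
clock: 30.3
position: [0.7011, 0.1862, 0.2862]
tool_rot: [3.112, -0.002, -3.075]
force: [0.1, -0.0, 1.0]
grip_width: 0.0004
clock: 30.9
position: [0.6528, 0.1864, 0.2867]
tool_rot: [3.112, -0.002, -3.074]
force: [0.6, -0.2, 0.8]
grip_width: -0.0002
```

View pics/s21.png

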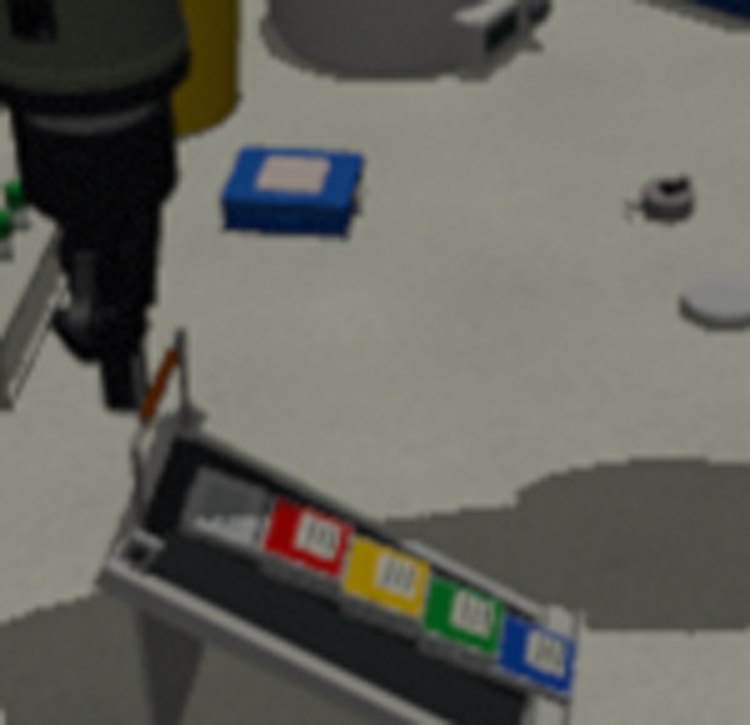

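```bash
python3 -m crank '{"travel":[[-0.8,0,0],[-1.6,0,-0.2],[-2.4,0,-0.5],[-3.2,0,-0.9],[-3.9,0,-1.4],[-4.2,0,-1.6]],"rot":[[0,0,0],[0,0,0],[0,0,0],[0,0,0],[0,0,0],[0,0,0]]}'
python3 - <<'E'
from h import *
snap("side","s22.png",(225,120,375,265),5)
E
```

```text
clock: 31.55
position: [0.6103, 0.1862, 0.2686]
tool_rot: [3.112, -0.004, -3.074]
force: [0.6, 0.5, -0.5]
grip_width: 0.0003
```

View pics/s22.png

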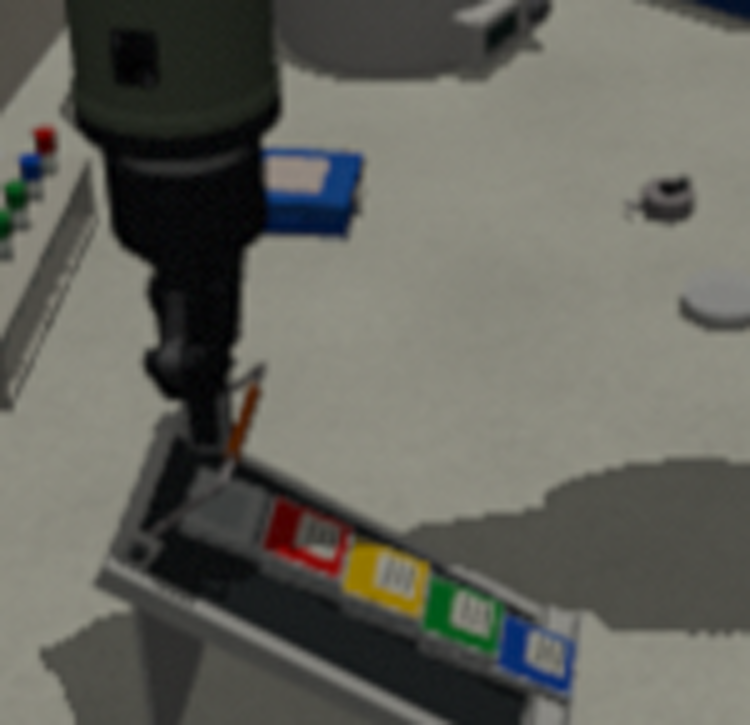

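```bash
python3 -m crank '{"travel":[[0,0,0],[0,0,0],[0,0,0]],"rot":[[0,0,0],[0,0,0],[0,0,0]]}'
python3 - <<'E'
from h import *
snap("side","s23.png",(225,150,375,265),5)
E
```

```text
clock: 31.9
position: [0.6115, 0.1862, 0.2694]
tool_rot: [3.112, -0.003, -3.075]
force: [0.3, -0.2, -0.3]
grip_width: 0.0002
```

View pics/s23.png

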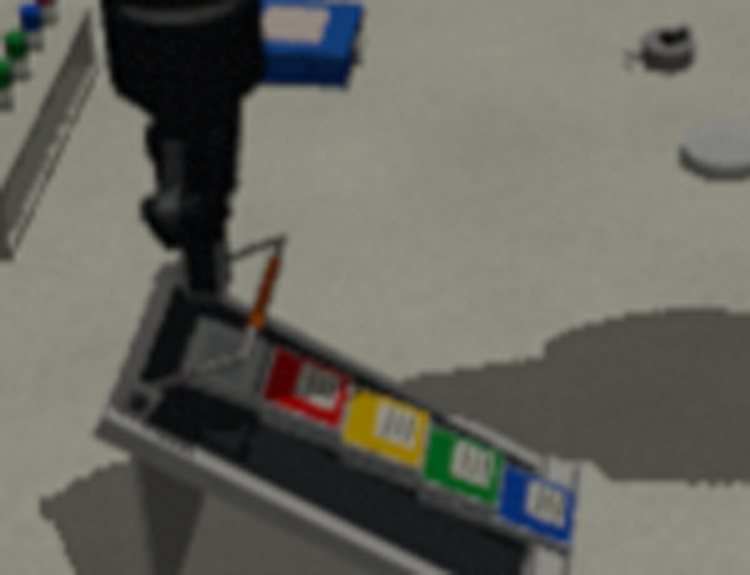

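```bash
python3 -m crank '{"travel":[[0,0,1],[0,0,4],[0,0,8],[0,0,12],[0,-4,13],[0,-9,13],[0,-14,13],[0,-19,13]],"rot":[[0,0,0],[0,0,0],[0,0,0],[0,0,0],[0,0,0],[0,0,0],[0,0,0],[0,0,0]]}'
python3 -m crank '{"travel":[[0,-5,0],[0,-10,0],[0,-14,0],[0,-14,0],[0,-14,0],[0,-14,0]],"rot":[[0,0,0],[0,0,0],[0,0,0],[0,0,0],[0,0,0],[0,0,0]]}'
python3 - <<'E'
from h import *
R=axes(BY,np.radians(23));Y=np.array([.5467,.1720,.1057]);Z=Y+R@[.05,0,.007]
bot.grab_frame("top");bot.grab_frame("side")
mk=lambda q:(np.array([q[0],q[1],q[2]]),axes(q[3],np.radians(23)))
B=[(BLUE,R),(Z,R)]
overlay("top","t7.png",[],(240,120,330,230),5);overlay("top","t7b.png",B,(240,120,330,230),5);overlay("side","s24.png",[],(235,175,375,285),5)
uv={}
for n,c in(("top",(240,120,330,180)),("side",(235,175,305,245))):
    im=bot.grab_frame(n);x0,y0,x1,y1=c;hsv=cv2.cvtColor(im[y0:y1,x0:x1],cv2.COLOR_RGB2HSV)
    m=(hsv[...,0]>5)&(hsv[...,0]<18)&(hsv[...,1]>150)&(hsv[...,2]>50);ys,xs=np.nonzero(m)
    uv[n]=(xs.mean()+x0,ys.mean()+y0);print(n,m.sum(),uv[n])
A=[];b=[]
for n in uv:
    o,D=ray(n,[uv[n]]);d=D[0]/np.linalg.norm(D[0]);P=np.eye(3)-np.outer(d,d);A.append(P);b.append(P@o)
X=np.linalg.lstsq(np.vstack(A),np.hstack(b),rcond=None)[0];print("bar",X.round(4))
print(bot.observe()['clock'])
E
```

```text
clock: 32.75
position: [0.611, -0.0057, 0.4004]
tool_rot: [3.112, -0.002, -3.074]
force: [1.8, 0.5, 0.2]
grip_width: -0.0
clock: 33.35
position: [0.6114, -0.1425, 0.3998]
tool_rot: [3.111, -0.002, -3.073]
force: [-0.4, -0.1, 0.3]
grip_width: 0.0
top 53 (np.float64(276.6981132075472), np.float64(164.73584905660377))
side 39 (np.float64(279.5128205128205), np.float64(224.33333333333334))
bar [0.582  0.1818 0.1374]
33.7
```

View pics/t7.png

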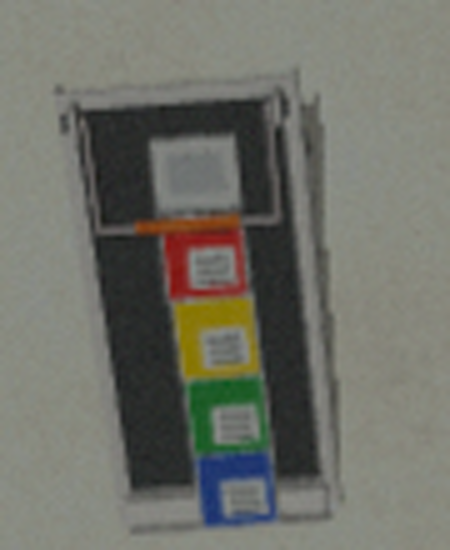

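View pics/t7b.png

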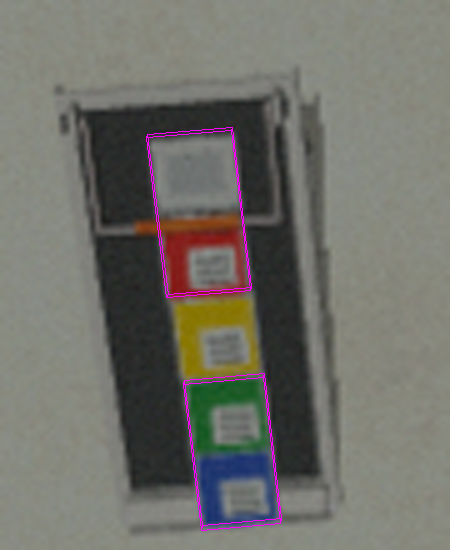

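View pics/s24.png

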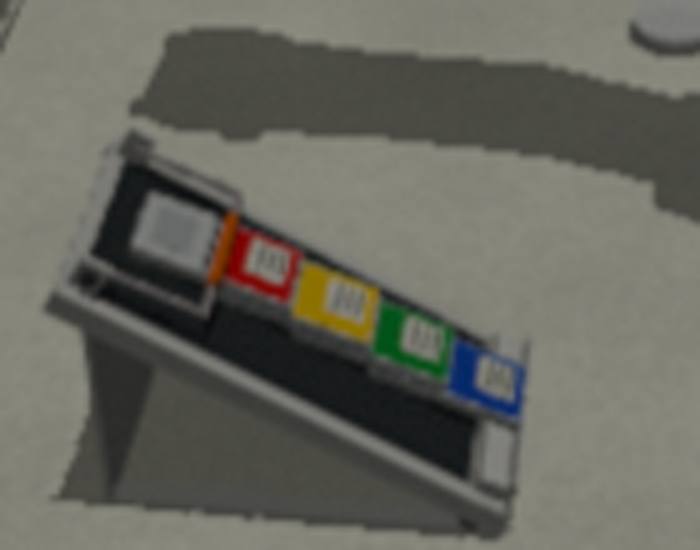

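Run:
```python
from h import *
R=axes(BY,np.radians(23))
H=dict(blue=(100,130),green=(50,80),yellow=(22,34),red=(0,4))
for n in("top","side"):
    im=cv2.cvtColor(bot.grab_frame(n),cv2.COLOR_RGB2HSV);P=[]
    for i,c in enumerate(["blue","green","yellow","red"]):
        m0=BLUE+R@[.05*i,0,.007*i];u=proj(n,m0+R@[-.025,0,.0035])[0];x,y=map(int,u)
        w=im[y-12:y+13,x-13:x+14];m=(w[...,0]>=H[c][0])&(w[...,0]<=H[c][1])&(w[...,1]>140)
        m=cv2.morphologyEx(m.astype(np.uint8),cv2.MORPH_CLOSE,np.ones((7,7)));ys,xs=np.nonzero(m)
        uv=[xs.mean()+x-13,ys.mean()+y-12]
        # intersect with the case's top face plane -> coordinates in nominal frame
        o,D=ray(n,[uv]);nrm=R[:,2];p0=m0+R[:,2]*.0035;X=o+D[0]*((p0-o)@nrm)/(D[0]@nrm)
        q=R.T@(X-m0)*1000;P.append(q);print(n,c,m.sum(),q.round(1))
    print(n,"steps rel. 50/0:",np.diff(np.array(P),axis=0)[:,:2].round(1).tolist())
s=bot.observe();print(s['clock'],s['force'])
```

```text
top blue 89 [-15.4   4.6   3.5]
top green 95 [-17.7   4.4   3.5]
top yellow 142 [-22.5   1.1   3.5]
top red 113 [-28.9   3.7   3.5]
top steps rel. 50/0: [[-2.3, -0.3], [-4.8, -3.2], [-6.3, 2.5]]
side blue 78 [-15.9   7.    3.5]
side green 78 [-18.4   6.    3.5]
side yellow 170 [-25.1   1.6   3.5]
side red 135 [-28.9   3.1   3.5]
side steps rel. 50/0: [[-2.5, -1.1], [-6.7, -4.3], [-3.8, 1.5]]
33.8 [-0.46582754  0.66826626  0.11426153]
```

Run:
```python
from h import *
R=axes(BY,np.radians(23))
for n in("top","side"):
    im=bot.grab_frame(n).astype(np.float32)
    res=[]
    for i,c in enumerate(["blue","green","yellow","red"]):
        m0=BLUE+R@[.05*i,0,.007*i]
        xs=np.arange(-58,12,.5)/1000
        out=[]
        for y in(.012,.016,):
            P=np.array([m0+R@[x,y,.0035] for x in xs]);uv=proj(n,P).astype(np.float32)
            v=cv2.remap(im,uv[:,0].reshape(1,-1),uv[:,1].reshape(1,-1),cv2.INTER_LINEAR)[0]
            r,g,b=v.T
            s={'blue':b-r,'green':g-r,'yellow':(r+g)/2-b,'red':r-g}[c]
            k=np.where((xs>-.042)&(xs<-.02))[0];hi=np.median(s[k]);h=hi/2
            j=np.where(xs>-.03)[0][0]
            a=j
            while a>0 and s[a]>h:a-=1
            d=j
            while d<len(xs)-1 and s[d]>h:d+=1
            out.append((round(xs[a]*1000,1),round(xs[d]*1000,1)))
        res.append(out);print(n,c,"label start,end mm (nominal start -45):",out)
```

```text
top blue label start,end mm (nominal start -45): [(np.float64(-43.5), np.float64(1.5)), (np.float64(-43.0), np.float64(1.0))]
top green label start,end mm (nominal start -45): [(np.float64(-46.5), np.float64(-1.0)), (np.float64(-46.5), np.float64(-1.5))]
top yellow label start,end mm (nominal start -45): [(np.float64(-47.5), np.float64(-3.5)), (np.float64(-46.5), np.float64(-3.0))]
top red label start,end mm (nominal start -45): [(np.float64(-48.0), np.float64(-4.0)), (np.float64(-48.5), np.float64(-4.5))]
side blue label start,end mm (nominal start -45): [(np.float64(-44.5), np.float64(5.0)), (np.float64(-42.5), np.float64(1.5))]
side green label start,end mm (nominal start -45): [(np.float64(-58.0), np.float64(-0.5)), (np.float64(-47.0), np.float64(-1.5))]
side yellow label start,end mm (nominal start -45): [(np.float64(-49.5), np.float64(11.5)), (np.float64(-47.0), np.float64(-2.5))]
side red label start,end mm (nominal start -45): [(np.float64(-50.5), np.float64(-1.5)), (np.float64(-48.5), np.float64(-3.5))]
```

Run:
```python
from workcell import bot
print(bot.job_done(), bot.observe()['clock'])
```

```text
the job is handed in; nothing more can be done
the job is handed in; nothing more can be done
```

I laid the green, yellow and red cases up from the blue one, label up and label end downhill. I then swung the wire keeper over so it rests on the red case, and handed the job in at about 34 s of the 72 s allowed.

| Last check | Result | Allowed |
|---|---|---|
| Green lower edge on blue, mm from blue's centre (line at 5) | about 2 | -1 to 11 |
| Yellow lower edge on green, mm from green's centre (line at 5) | about 3.5 | -1 to 11 |
| Red lower edge on yellow, mm from yellow's centre (line at 5) | about 4 | -1 to 11 |
| Keeper angle, rad (estimated from pixel fits) | about 0.09 | 0.02 to 0.19 |

- **Alignment:** the sides look in line and square in the last pictures. I did not measure sideways offset or squareness closely.
- **Blue case:** it appeared unmoved against its first position.
- **Bystanders:** I saw none of them disturbed, and the gripper was clear of everything when I handed in.
- **Checks that disagreed:**
  - The two cameras differ by about 3 mm in where they place the blue case.
  - An earlier check using the centres of the label colours put the steps up to 7 mm low, with sideways offsets of up to 4 mm. I discarded it because its colour areas were incomplete, and used the label edges instead.
- **Contact and reach:** the fingertips pressed on the bench with about 61 N while I was finding its height. The green case went down tilted 2° less than the others because the wrist was near its joint limit; it lies flat now.

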